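# Spin-check the indexer's guide rollers and lock up the kit

### The job

Check the guide rollers on the worktop: turn each wheel on its axle through at least 60 degrees, or as far as it will go if it binds, and leave it turned. Stand the units whose wheels run free upright on the floor of the white kit tray and those whose wheels bind upright in the red reject tray. Then swing the blue keeper bar fully closed over the kit tray and push the orange-headed pin down through the bar's eye and the eyelet under it until its collar rests on the bar, leaving the loupe and the small clear-lidded box alone.

Things in the scene. Friction and masses are not known exactly. Their poses are not given: they have to be found in the camera images.
- roller_1_center (a point): Guide-roller unit, 0.25 kg; all look alike, some may be absent. Aluminium foot (40 mm across, 10 mm high), black wheel (50 mm across, 14 to 32 mm above the underside) with a yellow mark, and a grey knob (16 mm across, 34 to 56 mm) with a black line, fixed to axle and foot, to carry it by. This point: on the upright axle, 28 mm above the underside; it turns with the foot; z up.
- roller_1_wheel (a joint): Angle of that unit's wheel relative to its foot, rad, 0 at the start, counterclockwise from above positive, not wrapped. A free wheel turns without end with hardly any drag (0.0003 N m) while the unit stays put. A binding wheel stops hard after about 0.15 rad either way, stays there, and then takes the whole unit round with it (about 0.02 N m).
- roller_2_center (a point): As roller_1_center, another unit of the same shape.
- roller_2_wheel (a joint): As roller_1_wheel, for this unit.
- roller_3_center (a point): As roller_1_center, another unit of the same shape.
- roller_3_wheel (a joint): As roller_1_wheel, for this unit.
- roller_4_center (a point): As roller_1_center, another unit of the same shape.
- roller_4_wheel (a joint): As roller_1_wheel, for this unit.
- roller_5_center (a point): As roller_1_center, another unit of the same shape.
- roller_5_wheel (a joint): As roller_1_wheel, for this unit.
- kit_tray: White fixed kit tray, outside 76 mm in its x by 196 mm in its y, walls 4 mm thick and 22 mm high, floor 4 mm above the worktop; holds a row of three units along y. Origin: centre of its underside, z up. A post at its -y end carries the blue keeper bar, a bracket at its +y end carries a flange with an eyelet.
- keeper_bar (a joint): Blue bar on an upright pivot, rad: 0 = closed at its stop, along the tray's +y over its middle; grows counterclockwise from above to 1.95; at 1.57 it points along the tray's -x. Stays where left; 0.03 N m to turn. 16 mm wide, underside 68 mm and top 74 mm above the worktop (units in the tray reach 60 mm). Far end, 250 mm from the pivot: a 32 mm wide eye with a 13 mm hole.
- bar_pivot (a point): Point on the keeper bar's pivot axis, 71 mm above the worktop (fixed).
- bar_peg (a point): Black upright round peg on the bar to move it by: 12 mm across, 30 mm tall (74 to 104 mm above the worktop), 150 mm from the pivot. This point is half-way up the peg.
- eyelet (a point): Centre of the fixed eyelet at the kit tray's +y end, 125 mm from the tray's centre, at 74 mm height, which is the top of the closed bar: the bar's eye then lies over the fixed flange, whose 13 mm hole runs from 56 to 62 mm height, open below. Axes as the tray.
- reject_tray: Red fixed reject tray, outside 76 mm in its x by 196 mm in its y, walls 4 mm thick and 22 mm high, floor 4 mm above the worktop; room for a row of three units along y. Origin: centre of its underside, z up.
- pin_head (a point): Locking pin, 60 g: orange head 18 mm across, 25 mm tall; below it a steel collar 24 mm across, 3 mm thick; below that a shank 8 mm across, 40 mm long, with a tapered tip. This point: the centre of the orange head, 55.5 mm above the tip; z from tip to head. It starts loosely upright in its stand.
- pin_tip (a point): The tip of the locking pin's shank, on its axis; z points from tip to head.
- pin: The locking pin as a whole; origin at its tip.
- pin_stand: Grey fixed stand, 44 x 44 mm and 42 mm high on a rubber foot 54 mm square and 2.5 mm high, with a 13 mm through hole in which the pin stands; the collar rests on its top. Origin: centre of its underside.
- loupe_center (a point): Folding loupe, 52 x 30 x 16 mm, lying on the worktop; a bystander. Point at its middle.
- capillary_box_center (a point): White and clear box, 39 x 71 x 23 mm, lying on the worktop; a bystander. Point at its middle.
Not all that is in view belongs to the job. Leave any green look-alike of the part that bears roller_3_center alone.

How it is judged:
On the way, in this order (a step that is already met when the one before it is completed fails the run):
1. every roller unit has had its wheel turned and stands in the right tray (x of roller_2_center in the frame of kit_tray between -0.036 and 0.036 m and y of roller_2_center in the frame of kit_tray between -0.096 and 0.096 m and z of roller_2_center in the frame of kit_tray between 0.022 and 0.042 m and angle between each of roller_2_center, roller_3_center, roller_5_center, roller_1_center, roller_4_center's own z axis and vertical below 0.15 rad and (value of joint roller_2_wheel above 1 rad or value of joint roller_2_wheel below -1 rad) and x of roller_3_center in the frame of kit_tray between -0.036 and 0.036 m and y of roller_3_center in the frame of kit_tray between -0.096 and 0.096 m and z of roller_3_center in the frame of kit_tray between 0.022 and 0.042 m and (value of joint roller_3_wheel above 1 rad or value of joint roller_3_wheel below -1 rad) and x of roller_5_center in the frame of kit_tray between -0.036 and 0.036 m and y of roller_5_center in the frame of kit_tray between -0.096 and 0.096 m and z of roller_5_center in the frame of kit_tray between 0.022 and 0.042 m and (value of joint roller_5_wheel above 1 rad or value of joint roller_5_wheel below -1 rad) and x of roller_1_center in the frame of reject_tray between -0.036 and 0.036 m and y of roller_1_center in the frame of reject_tray between -0.096 and 0.096 m and z of roller_1_center in the frame of reject_tray between 0.022 and 0.042 m and (value of joint roller_1_wheel above 0.05 rad or value of joint roller_1_wheel below -0.05 rad) and x of roller_4_center in the frame of reject_tray between -0.036 and 0.036 m and y of roller_4_center in the frame of reject_tray between -0.096 and 0.096 m and z of roller_4_center in the frame of reject_tray between 0.022 and 0.042 m and (value of joint roller_4_wheel above 0.05 rad or value of joint roller_4_wheel below -0.05 rad)), for 0.2 s.
2. the keeper bar is closed (value of joint keeper_bar below 0.04 rad), for 0.2 s.
3. the pin is through the bar's eye and the eyelet (horizontal distance between pin_tip and eyelet below 0.007 m and z of pin_tip in the frame of eyelet below -0.03 m and angle between pin_tip's own z axis and vertical below 0.15 rad), for 0.2 s.
At the end, for the whole second after the job is handed in: Free units upright (0.15 rad) on the kit tray floor, wheels 1.0 rad or more from start; binding units upright on the reject tray floor, wheels 0.05 rad or more from start; bar within 0.04 rad of closed; pin upright, within 7 mm of the eyelet axis, tip 30 mm or more below the bar top, at rest (all of step 1 and all of step 3 and value of joint keeper_bar below 0.04 rad and linear speed of pin below 0.02 m/s); the robot touches nothing.
It fails at once if the loupe or the small clear-lidded box is moved more than 30 mm (distance of any of loupe_center, capillary_box_center from where it was at the start of the episode above 0.03 m).
Of roller_1, roller_2, roller_3, roller_4, roller_5 only 4 to 5 are there at a start; the rules pass over those that are not, and their reading is None.
At some moment in a run one of roller_1, roller_2, roller_3, roller_4, roller_5 may be knocked a few centimetres aside while the robot is not near it.
It also fails if it takes over 208 s, if anything falls off the work surface, if the arm or the gripper's body presses on something with over 40 N, if the wrist force passes 120 N, or if a joint passes its speed limit or range.

### The arm

A 7-joint arm with a two-finger parallel gripper is mounted at the origin on a cart in front of the work surface, level with it; the furniture and walls round the work are solid. World frame = base frame: x ahead of the robot, y to its left, z up, the work surface at z = 0. Lengths are in m, angles in rad, forces in N, time in s.
With the tool pointing down it reaches from about 0.4 to 0.875 m from the base axis. Payload 4.4 kg.
Tool frame: the origin (TCP) lies between the finger pads; the fingertips stand 22 mm ahead of it and the grasp point (between the pads) lies 3 mm ahead of it; z points along the fingers, y is the direction in which the jaws open and shut (so a half turn about z gives the same grasp; the last joint's range is limited). The gripper opens to 85 mm and grips with 20 to 120 N. Pads are 22 mm wide; open, the fingers measure 114 mm over their backs; the gripper's body (76 mm by 85 mm) begins 54 mm behind the grasp point. The pads swing forward as they close: fully open they stand 13 mm farther back than shut.
Start: joints at [1.243, 0.628, 0.038, 1.517, -0.027, 0.996, -0.02], TCP at [0.168, -0.628, 0.253] pointing down, gripper open.
Joint ranges: [-3.06, 3.06], [-0.37, 2.12], [-1.25, 1.32], [0.18, 2.47], [-1.1, 4.24], [0.23, 1.98], [-2.94, 2.94]. Speed limits (rad/s): [2.57, 2.57, 3.14, 3.14, 3.14, 3.14, 3.14].

### API

Orientations are given as a 3x3 rotation matrix whose columns are the frame's x, y, z axes.
In Python, from cell import ctrl gives the robot as it stands. The module is installed in compiled form; this text tells all that it offers.
- The arm moves only by the tool apply_moves, never from a script. Its argument "deltas" is a list of rows, each a list of 3 entries, a list of its own where there are three numbers: the turn, a rotation vector about the tool's x, y, z in degrees, then the shift along the tool's x, y, z in mm, then the opening, from 0 (shut) to 1 (fully open). A call has 1 to 20 rows; each row is the pose to reach, as a shift and turn from the pose commanded when the call began, along the tool's axes at that moment; what a row does not reach only later rows make up. A row lasts 1/10 s, in which the tool goes at most 50 mm and 8.59 degrees, less where a joint would pass 70% of its speed; a pose out of reach is approached as far as the arm can. A call with a gripper value outside its range is refused whole. The fingers move at their own pace and stop on an object; the grip force is fixed at half the most. Time passes only in rows, so rows that repeat a pose let the fingers close. It gives the time, the measured TCP pose, the force and the opening at its end, in the units of the state.
- ctrl.observe(): the state, without advancing time (a new reading comes with each control period).
- ctrl.camera(name): name is "scene" or "top"; returns a dict with "pixels" (480x640x3 uint8, red, green, blue), "fx", "fy", "cx", "cy" (pixels), "T" (4x4, takes a point from camera to world coordinates). Camera axes: x right, y down, z forward; pixel columns grow to the right and rows downward; lengths in m; the calibration is good to about 2 mm. A picture is of the moment at which its call begins. There is no depth.
- ctrl.close_job(): hands the job in, once; it reports no verdict.
Trained networks look in a picture, given as the dict that the camera call returned (one of the last four; its "shot" number tells which), for a name from the list of things; names that differ only in an ending like _2 or _b are one class to them, and where a whole thing is asked for, a point or a joint stands for the part that bears it (a point fixed in the world has none). Each returns a list of dicts, best first, with "conf" (0 to 1); they miss things now and then, are a little off and sometimes report something else, mostly with a low value. They report only what shows in the picture. A call takes as long as a camera call. They do not tell look-alikes from the thing itself.
- ctrl.spot_in(picture, target): "extent" ([centre column, centre row, width, height] in pixels, round what is visible of it).
- ctrl.tip_of(picture, target): "position" ([column, row] in pixels: a listed point, or the origin of a listed thing).
The state is a dict: "time_s": time; "qpos": joint angles; "joint_vel": joint speeds; "joint_torque": joint torques, N m; "ee_pos": TCP position; "tool_rot": TCP orientation; "wrist_force": force on the tool from outside, world axes, zero at the start; "torque": the same for the moment, N m; "grip_width": opening from 0.0 (shut) to 1.0 (fully open).
Only numpy, scipy, OpenCV 4.12 (cv2) and the standard library are available. Lean on these libraries where they do the work, as an engineer would, in place of code of your own. Each camera call takes 0.05 s, during which the arm holds its last target.

## Working session

There is one attempt and no reset: what is moved stays moved. The work goes in short steps, Python scripts to look and compute and a tool call to move; the robot and the scene stay as the last step left them, time stands still between calls to the robot, and variables do not carry over. Pictures are saved under pics/ and viewed, and the job is handed in when it is done.

Besides the shell and the picture viewer there is one more tool, called by a JSON object that holds its "name" and its "arguments". apply_moves: Moves the arm, as the interface text tells. Its arguments: {"type":"object","properties":{"deltas":{"type":"array","items":{"type":"array"}}},"required":["deltas"]}

```bash
mkdir -p pics
cat > h.py <<'E'
import numpy as np, cv2
from cell import ctrl
def px2w(c,u,v,z):
    T=np.array(c["T"]); d=T[:3,:3]@np.array([(u-c["cx"])/c["fx"],(v-c["cy"])/c["fy"],1.0]); o=T[:3,3]
    return o+d*(z-o[2])/d[2]
def w2px(c,p):
    T=np.array(c["T"]); q=T[:3,:3].T@(np.array(p)-T[:3,3]); return np.array([c["cx"]+c["fx"]*q[0]/q[2],c["cy"]+c["fy"]*q[1]/q[2]])
def save(c,n,crop=None,s=1):
    im=np.array(c["pixels"])[:,:,::-1]
    if crop: im=im[crop[1]:crop[3],crop[0]:crop[2]]
    if s!=1: im=cv2.resize(im,None,fx=s,fy=s,interpolation=cv2.INTER_CUBIC)
    cv2.imwrite("pics/"+n,im)
E
python3 - <<'E'
from h import *
print(ctrl.observe())
for n in("scene","top"):
    c=ctrl.camera(n); save(c,n+"0.png"); print(n,c["fx"],c["cx"],c["cy"],np.round(c["T"],3).tolist())
    for t,z in [("roller_1_center",.028),("kit_tray",0),("reject_tray",0),("bar_peg",.089),("bar_pivot",.071),("eyelet",.074),("pin_head",.058),("pin_stand",0),("loupe_center",.008),("capillary_box_center",.012)]:
        for d in ctrl.tip_of(c,t)[:7]:
            print(t,round(d["conf"],2),np.round(d["position"],1),np.round(px2w(c,*d["position"],z),3))
E
```

```text
{'time_s': 0.0, 'qpos': array([ 1.24318684,  0.62935197,  0.03840077,  1.51837378, -0.02703419,
        0.99633411, -0.0199902 ]), 'joint_vel': array([ 0.00070083, -0.00044286, -0.00069809,  0.00175604, -0.00086407,
       -0.00120621, -0.00075381]), 'joint_torque': array([ 2.88892006e-04, -5.63396108e+01,  1.22635078e+00, -1.93435961e+01,
        1.09373184e-02,  1.03944234e-02, -1.94905238e-05]), 'ee_pos': array([ 0.16814351, -0.62725488,  0.25238268]), 'tool_rot': array([[ 9.65916909e-01,  2.58851878e-01, -4.79548779e-04],
       [ 2.58852321e-01, -9.65915057e-01,  1.89151407e-03],
       [ 2.64185843e-05, -1.95117774e-03, -9.99998096e-01]]), 'wrist_force': array([-0.26056009, -0.47353512,  0.09569562]), 'torque': array([ 0.02792471, -0.02579592,  0.01113061]), 'grip_width': 0.9986327700908747}
scene 520.7165508169159 312.92315043192673 238.95104985416054 [[0.791, -0.453, 0.41, 0.022], [-0.611, -0.605, 0.511, -0.727], [0.016, -0.655, -0.755, 1.045], [0.0, 0.0, 0.0, 1.0]]
roller_1_center 0.77 [262.2 255.1] [ 0.44  -0.005  0.028]
roller_1_center 0.64 [281.6 194.3] [0.605 0.144 0.028
[... 663 characters left out ...]
4], [0.0, 0.0, 0.0, 1.0]]
roller_1_center 0.56 [277.3 283.1] [ 0.445 -0.004  0.028]
roller_1_center 0.34 [226.1 281.9] [0.445 0.118 0.028]
kit_tray 0.56 [319.7 208.3] [ 0.639 -0.104  0.   ]
kit_tray 0.32 [278.4 284.8] [ 0.444 -0.006  0.   ]
reject_tray 0.92 [152.1 298.8] [0.404 0.3   0.   ]
bar_peg 0.71 [380.5 263.8] [ 0.487 -0.244  0.089]
bar_pivot 0.92 [373.4 200.5] [ 0.643 -0.231  0.071]
eyelet 0.85 [268.3 206.3] [0.622 0.02  0.074]
eyelet 0.42 [408.2 267.8] [ 0.481 -0.311  0.074]
pin_head 0.47 [227.7 224.1] [0.58  0.117 0.058]
pin_stand 0.62 [232.7 226.5] [0.587 0.113 0.   ]
loupe_center 0.77 [258.3 189. ] [0.683 0.052 0.008]
capillary_box_center 0.75 [412.  268.6] [ 0.488 -0.332  0.012]
```

View pics/scene0.png

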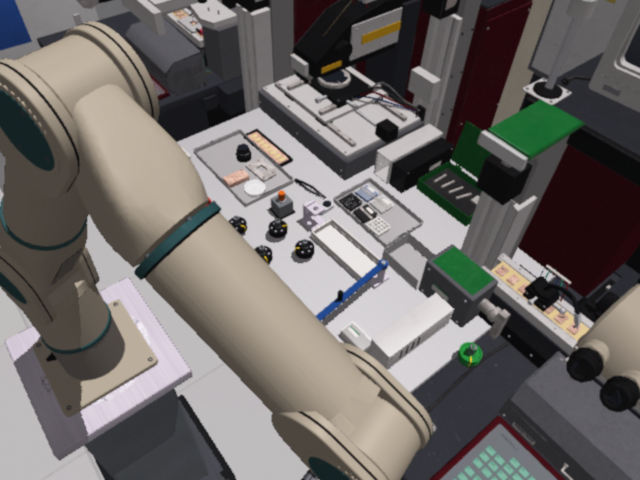

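View pics/top0.png

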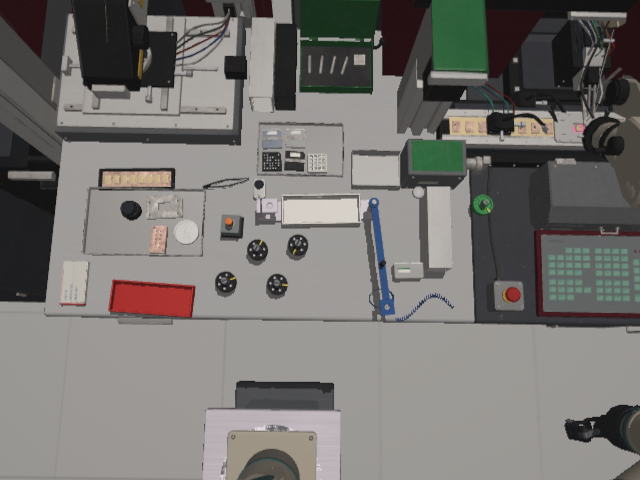

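The top view shows four rollers near (258,250), (298,245), (226,282) and (277,284). The bar is open at (380,255), the pin stand is at (231,226), the reject tray at (152,299) and the kit tray at (320,208). I'll zoom in on these.

Run:
```python
from h import *
c=ctrl.camera("top"); save(c,"topz.png",(200,170,330,310),5); save(c,"topz2.png",(50,160,210,325),4); save(c,"topz3.png",(340,160,500,325),4)
for n in ["roller_1_center","pin_head","kit_tray","reject_tray","pin_stand"]:
    for d in ctrl.spot_in(c,n)[:8]: print(n,round(d["conf"],2),np.round(d["extent"],1))
```

```text
roller_1_center 0.74 [276.9 283.2  21.5  21.1]
pin_head 0.65 [276.4 284.1  21.9  23.6]
pin_head 0.28 [297.1 247.1  24.2  23.1]
pin_head 0.18 [225.4 282.4  20.9  20.9]
pin_head 0.18 [326.1 254.7 144.1 123.4]
kit_tray 0.9 [323.3 255.  142.  119. ]
reject_tray 0.85 [150.6 300.1  90.1  42.7]
reject_tray 0.33 [277.9 284.2  20.5  21. ]
pin_stand 0.94 [233.2 227.   23.9  25.6]
pin_stand 0.66 [231.7 224.9   9.2  11.7]
```

View pics/topz.png

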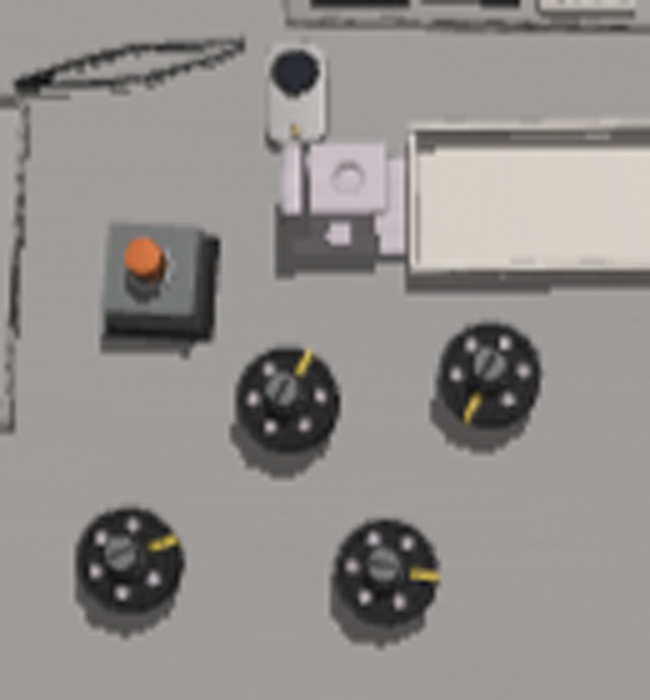

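View pics/topz2.png

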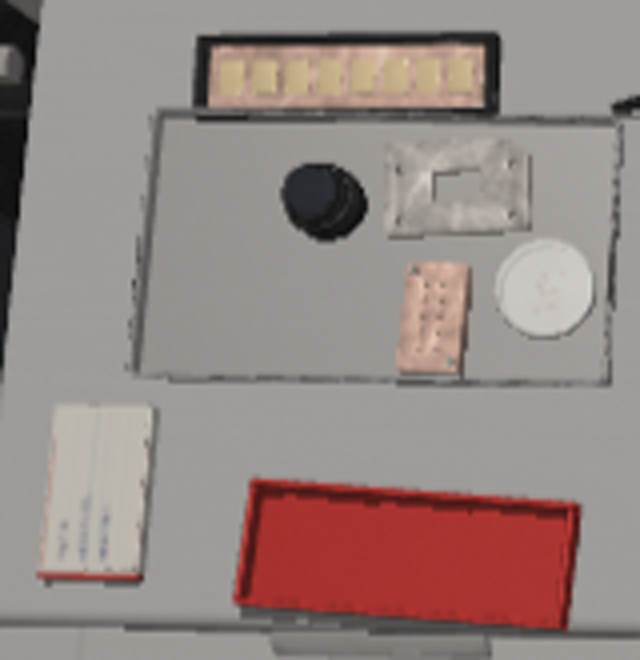

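View pics/topz3.png

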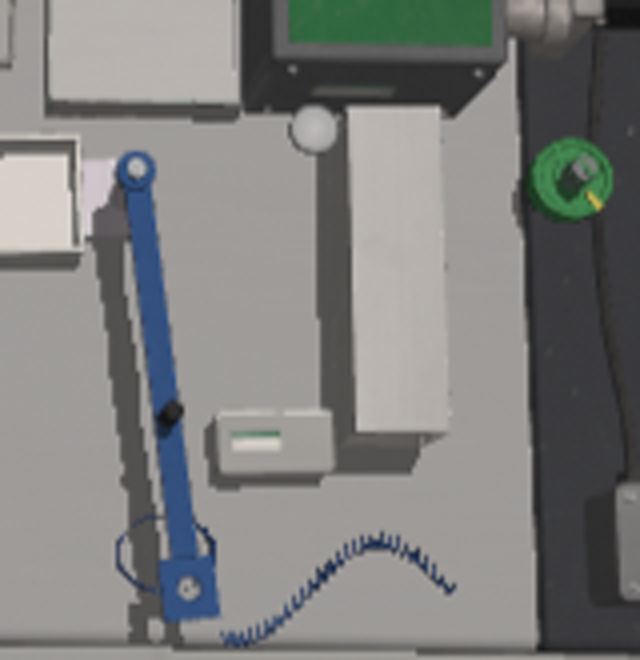

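```bash
cat >> h.py <<'E'
def blobs(c,mask,amin=30,amax=1e9):
    n,l,s,ce=cv2.connectedComponentsWithStats(mask.astype(np.uint8))
    return [(l==i,s[i],ce[i]) for i in range(1,n) if amin<=s[i][4]<=amax]
def rollers(c,box=(210,225,330,300),thr=75):
    """wheel centres via dark blob hull; returns list of (u,v,r,world)"""
    im=np.array(c["pixels"]).astype(int)
    m=np.zeros(im.shape[:2],bool); x0,y0,x1,y1=box
    m[y0:y1,x0:x1]=(im.max(2)<thr)[y0:y1,x0:x1]
    m=cv2.morphologyEx(m.astype(np.uint8),cv2.MORPH_CLOSE,np.ones((3,3)))
    out=[]
    for b,s,ce in blobs(c,m,150,900):
        cn=max(cv2.findContours(b.astype(np.uint8),0,2)[0],key=len)
        (u,v),r=cv2.minEnclosingCircle(cn)
        h=cv2.moments(cv2.convexHull(cn)); u2,v2=h['m10']/h['m00'],h['m01']/h['m00']
        out.append((round(u2,1),round(v2,1),round(r,1),s[4],np.round(px2w(c,u2,v2,.026),4)))
    return out
E
python3 - <<'E'
from h import *
c=ctrl.camera("top")
for r in rollers(c): print(r)
im=np.array(c["pixels"]).astype(int); R,G,B=im[...,0],im[...,1],im[...,2]
def show(nm,m,z,a=8):
    for b,s,ce in blobs(c,m,a): 
        cn=max(cv2.findContours(b.astype(np.uint8),0,2)[0],key=len)
        (rc,rs,an)=cv2.minAreaRect(cn); bx=cv2.boxPoints((rc,rs,an))
        print(nm,s[4],np.round(ce,1),"ctr",np.round(px2w(c,*rc,z),3),"rectpx",np.round(rs,1),round(an,1),[np.round(px2w(c,*p,z)[:2],3).tolist() for p in bx])
box=np.zeros(R.shape,bool); box[150:325,60:440]=1
show("red",(R>120)&(G<70)&(B<70)&box,.022,200)
show("orange",(R>150)&(G>50)&(G<140)&(B<90)&(R-G>60)&box,.06)
show("blue",(B>90)&(B-R>50)&box,.074,50)
w=np.zeros(R.shape,bool); w[185:230,270:370]=1
show("white",(im.min(2)>195)&w,.022,50)
E
```

```text
(233.2, 232.7, 12.1, np.int32(150), array([0.5663, 0.1072, 0.026 ]))
(297.5, 245.0, 10.5, np.int32(331), array([ 0.5388, -0.0505,  0.026 ]))
(257.1, 250.1, 10.6, np.int32(334), array([0.5242, 0.0474, 0.026 ]))
(225.5, 282.1, 10.8, np.int32(308), array([0.4448, 0.1203, 0.026 ]))
(276.7, 284.5, 10.7, np.int32(308), array([ 0.4415, -0.0027,  0.026 ]))
red 2273 [152.4 299.2] ctr [0.404 0.297 0.022] rectpx [82.3 31.4] 4.4 [[0.372, 0.395], [0.447, 0.396], [0.436, 0.198], [0.361, 0.2]]
orange 36 [228.1 220.6] ctr [0.589 0.116 0.06 ] rectpx [5. 6.] 90.0 [[0.595, 0.124], [0.595, 0.109], [0.583, 0.109], [0.583, 0.123]]
orange 30 [110.5 295. ] ctr [0.406 0.38  0.06 ] rectpx [ 1.  26.2] 8.1 [[0.376, 0.383], [0.436, 0.38], [0.436, 0.378], [0.376, 0.381]]
orange 1029 [169.1 300.6] ctr [0.396 0.253 0.06 ] rectpx [51.3 25.7] 4.4 [[0.37, 0.312], [0.429, 0.312], [0.423, 0.193], [0.363, 0.194]]
blue 374 [377.  230.1] ctr [ 0.57  -0.238  0.074] rectpx [64.4  8.2] 84.4 [[0.647, -0.221], [0.649, -0.24], [0.495, -0.254], [0.493, -0.235]]
blue 366 [385.3 294.3] ctr [ 0.429 -0.258  0.074] rectpx [49.1 13.5] 85.2 [[0.485, -0.237], [0.488, -0.269], [0.375, -0.277], [0.371, -0.246]]
white 1623 [320.8 210.5] ctr [ 0.627 -0.105  0.022] rectpx [22.3 73. ] 89.0 [[0.652, -0.014], [0.66, -0.195], [0.603, -0.196], [0.596, -0.017]]
white 70 [363.1 207.3] ctr [ 0.633 -0.21   0.022] rectpx [ 6.7 20.2] 11.3 [[0.609, -0.197], [0.66, -0.207], [0.657, -0.223], [0.606, -0.213]]
```

```bash
cat >> h.py <<'E'
from scipy.spatial.transform import Rotation as Rn
def go(pos,head=None):
    """shift (mm) and turn (deg) in tool axes from present pose to pos, tool y heading head deg, pointing down"""
    s=ctrl.observe(); R=np.array(s["tool_rot"]); p=np.array(s["ee_pos"])
    h0=np.degrees(np.arctan2(R[1,1],R[0,1]))
    if head is None: head=h0
    a=np.radians(head); y=np.array([np.cos(a),np.sin(a),0]); z=np.array([0,0,-1.]); x=np.cross(y,z)
    Rt=np.stack([x,y,z],1); rv=np.degrees(Rn.from_matrix(R.T@Rt).as_rotvec())
    print("t",round(float(s["time_s"]),2),"head",round(h0,1),"q7",round(float(s["qpos"][6]),2),"turn",np.round(rv,1),"shift",np.round(R.T@(np.array(pos)-p)*1000,1), "p",np.round(p,4),"g",round(float(s["grip_width"]),3))
E
python3 - <<'E'
from h import *
go([.539,-.051,.12]); go([.539,-.051,.026]); print(ctrl.observe()["tool_rot"])
E
```

```text
t 1.45 head -75.0 q7 -0.02 turn [-0. -0. -0.] shift [ 507.4 -461.3  133.3] p [ 0.1682 -0.6279  0.2533] g 0.997
t 1.45 head -75.0 q7 -0.02 turn [-0. -0. -0.] shift [ 507.4 -461.3  227.3] p [ 0.1682 -0.6279  0.2533] g 0.997
[[ 9.65947585e-01  2.58737826e-01  2.66657155e-05]
 [ 2.58737825e-01 -9.65947585e-01  3.15281268e-05]
 [ 3.39152024e-05 -2.35550887e-05 -9.99999999e-01]]
```

{"name": "apply_moves", "arguments": {"deltas": [[[0, 0, 0], [507, -461, 0], 1], [[0, 0, 0], [507, -461, 0], 1], [[0, 0, 0], [507, -461, 0], 1], [[0, 0, 0], [507, -461, 0], 1], [[0, 0, 0], [507, -461, 0], 0.8], [[0, 0, 0], [507, -461, 0], 0.8], [[0, 0, 0], [507, -461, 0], 0.8], [[0, 0, 0], [507, -461, 0], 0.8], [[0, 0, 0], [507, -461, 0], 0.8], [[0, 0, 0], [507, -461, 0], 0.8], [[0, 0, 0], [507, -461, 0], 0.8], [[0, 0, 0], [507, -461, 0], 0.8], [[0, 0, 0], [507, -461, 0], 0.8], [[0, 0, 0], [507, -461, 0], 0.8], [[0, 0, 0], [507, -461, 100], 0.8], [[0, 0, 0], [507, -461, 100], 0.8], [[0, 0, 0], [507, -461, 130], 0.8], [[0, 0, 0], [507, -461, 130], 0.8], [[0, 0, 0], [507, -461, 130], 0.8], [[0, 0, 0], [507, -461, 130], 0.8]]}}

```text
time_s: 3.45
ee_pos: [0.5403, -0.0516, 0.1253]
tool_rot: [[0.966, 0.258, 0.004], [0.259, -0.966, -0.0], [0.004, 0.001, -1.0]]
wrist_force: [0.3, 0.2, -0.5]
grip_width: 0.8
```

Run:
```python
from h import *
go([.539,-.051,.026]); 
c=ctrl.camera("top"); save(c,"t1.png",(170,150,430,330),3)
c=ctrl.camera("scene"); save(c,"s1.png")
```

```text
t 3.45 head -75.0 q7 -1.29 turn [ 0.1 -0.2  0. ] shift [-1.5 -1.  99.3] p [ 0.5403 -0.0516  0.1253] g 0.8
```

View pics/t1.png

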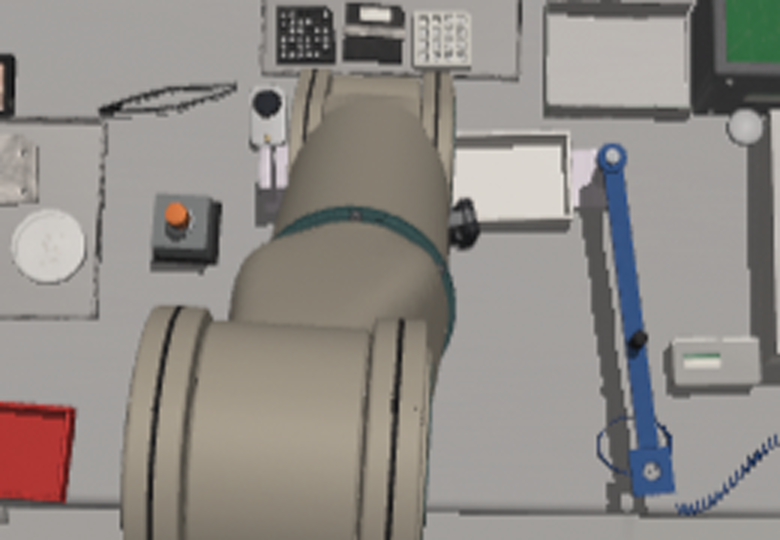

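View pics/s1.png

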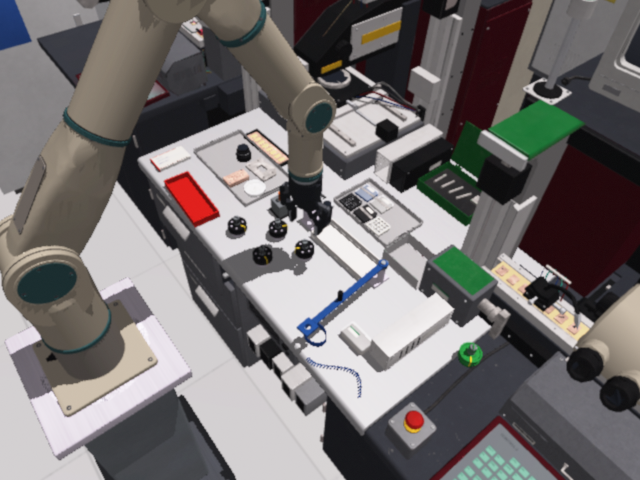

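The top view is blocked by the arm. The scene view shows all four rollers, at (305,248), (278,228), (262,254) and (236,226), so I'll check positions against it.

Run:
```python
from h import *
c=ctrl.camera("scene"); save(c,"s1z.png",(210,150,350,290),5)
for r in rollers(c,(215,210,325,275),60): print(r)
for d in ctrl.tip_of(c,"roller_1_center")[:7]: print(d["conf"],np.round(d["position"],1),np.round(px2w(c,*d["position"],.028),4))
```

```text
(280.7, 222.0, 17.4, np.int32(360), array([0.5434, 0.0616, 0.026 ]))
(316.4, 218.9, 13.9, np.int32(255), array([0.6265, 0.0135, 0.026 ]))
(236.7, 226.1, 9.2, np.int32(183), array([0.4422, 0.119 , 0.026 ]))
(304.1, 249.8, 9.4, np.int32(216), array([ 0.5353, -0.0528,  0.026 ]))
(262.2, 255.1, 10.1, np.int32(304), array([ 0.4406, -0.0033,  0.026 ]))
0.59 [264.8 252.9] [ 0.4489 -0.0026  0.028 ]
```

View pics/s1z.png

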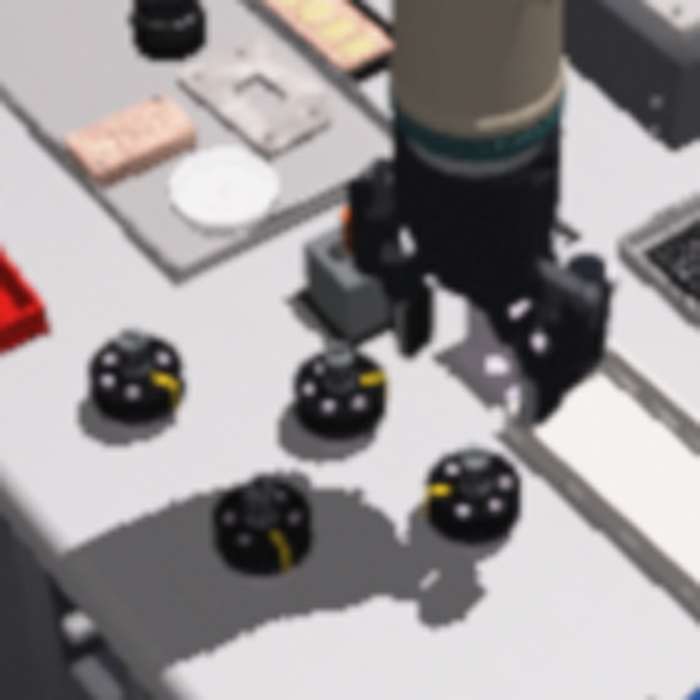

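{"name": "apply_moves", "arguments": {"deltas": [[[0, 0, 0], [-3, -1, 50], 0.8], [[0, 0, 0], [-3, -1, 80], 0.8], [[0, 0, 0], [-3, -1, 99], 0.8], [[0, 0, 0], [-3, -1, 99], 0.8], [[0, 0, 0], [-3, -1, 99], 0.4], [[0, 0, 0], [-3, -1, 99], 0.4], [[0, 0, 0], [-3, -1, 99], 0.4], [[0, 0, 0], [-3, -1, 99], 0.4], [[0, 0, 0], [-3, -1, 99], 0.4]]}}

```text
time_s: 4.55
ee_pos: [0.5365, -0.0513, 0.0258]
tool_rot: [[0.966, 0.259, 0.002], [0.259, -0.966, -0.0], [0.002, 0.001, -1.0]]
wrist_force: [-0.0, -0.5, 8.2]
grip_width: 0.566
```

Run:
```python
from h import *
go([.5375,-.0515,.026]); print(ctrl.observe()["wrist_force"])
c=ctrl.camera("scene"); save(c,"s2z.png",(230,150,370,290),5)
```

```text
t 4.55 head -75.0 q7 -1.29 turn [ 0.  -0.1  0. ] shift [ 0.9  0.5 -0.2] p [ 0.5365 -0.0513  0.0258] g 0.566
[-0.04895222 -0.4688559   8.19218496]
```

View pics/s2z.png

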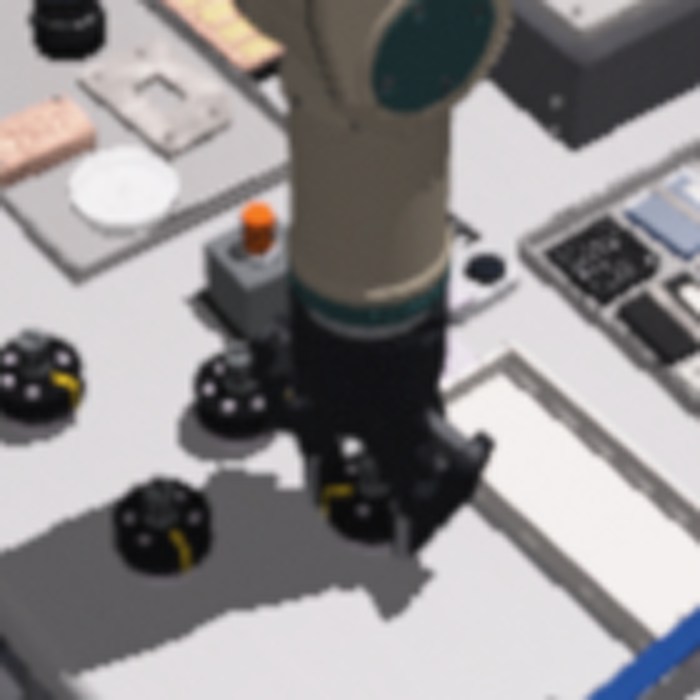

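{"name": "apply_moves", "arguments": {"deltas": [[[0, 0, -8], [0, 0, -1], 0.4], [[0, 0, -16], [0, 0, -1], 0.4], [[0, 0, -24], [0, 0, -1], 0.4], [[0, 0, -32], [0, 0, -1], 0.4], [[0, 0, -40], [0, 0, -1], 0.4], [[0, 0, -48], [0, 0, -1], 0.4], [[0, 0, -56], [0, 0, -1], 0.4], [[0, 0, -64], [0, 0, -1], 0.4], [[0, 0, -72], [0, 0, -1], 0.4], [[0, 0, -80], [0, 0, -1], 0.4], [[0, 0, -85], [0, 0, -1], 0.4], [[0, 0, -85], [0, 0, -1], 0.4], [[0, 0, -85], [0, 0, 0], 0.75], [[0, 0, -85], [0, 0, 0], 0.75], [[0, 0, -85], [0, 0, 0], 0.75], [[0, 0, -85], [0, 0, 0], 0.75], [[0, 0, -85], [0, 0, -40], 0.75], [[0, 0, -85], [0, 0, -80], 0.8], [[0, 0, -85], [0, 0, -94], 0.8]]}}

```text
time_s: 6.5
ee_pos: [0.5373, -0.0508, 0.1215]
tool_rot: [[-0.174, 0.985, 0.005], [0.985, 0.174, 0.0], [-0.001, 0.005, -1.0]]
wrist_force: [-0.1, 0.1, 0.7]
grip_width: 0.802
```

Run:
```python
from h import *
go([.524,.047,.12],10); print(ctrl.observe()["wrist_force"])
c=ctrl.camera("scene"); save(c,"s3z.png",(230,150,370,290),5)
for r in rollers(c,(215,210,325,275),60): print(r)
```

```text
t 6.5 head 10.0 q7 -0.29 turn [ 0.3  0.  -0. ] shift [98.6  3.9  1.4] p [ 0.5373 -0.0508  0.1215] g 0.802
[-0.08014177  0.07627208  0.65741281]
(284.9, 222.4, 21.9, np.int32(657), array([0.5514, 0.0536, 0.026 ]))
(236.9, 226.0, 9.3, np.int32(187), array([0.4425, 0.1189, 0.026 ]))
(301.6, 249.6, 9.7, np.int32(238), array([ 0.5306, -0.0483,  0.026 ]))
(262.2, 255.4, 10.1, np.int32(291), array([ 0.4399, -0.004 ,  0.026 ]))
```

View pics/s3z.png

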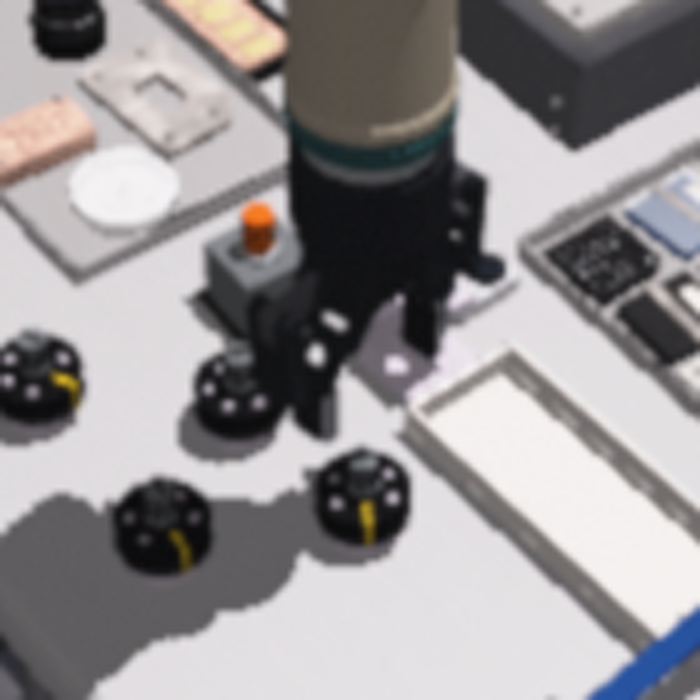

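{"name": "apply_moves", "arguments": {"deltas": [[[0, 0, 0], [49, 2, 0], 0.8], [[0, 0, 0], [99, 4, 0], 0.8], [[0, 0, 0], [99, 4, 0], 0.8], [[0, 0, 0], [99, 4, 45], 0.8], [[0, 0, 0], [99, 4, 75], 0.8], [[0, 0, 0], [99, 4, 95], 0.8], [[0, 0, 0], [99, 4, 95], 0.8], [[0, 0, 0], [99, 4, 95], 0.4], [[0, 0, 0], [99, 4, 95], 0.4], [[0, 0, 0], [99, 4, 95], 0.4], [[0, 0, 0], [99, 4, 95], 0.4], [[0, 0, 0], [99, 4, 95], 0.4]]}}

```text
time_s: 7.75
ee_pos: [0.5228, 0.047, 0.0242]
tool_rot: [[-0.173, 0.985, 0.002], [0.985, 0.173, 0.0], [-0.0, 0.002, -1.0]]
wrist_force: [-0.8, -0.0, 5.9]
grip_width: 0.568
```

Run:
```python
from h import *
go([.524,.047,.026]); print(ctrl.observe()["wrist_force"])
c=ctrl.camera("scene"); save(c,"s4z.png",(210,150,350,290),5)
```

```text
t 7.75 head 10.0 q7 -0.58 turn [ 0.1  0.  -0. ] shift [-0.2  1.1 -1.8] p [0.5228 0.047  0.0242] g 0.568
[-0.79805689 -0.0150986   5.89592004]
```

View pics/s4z.png

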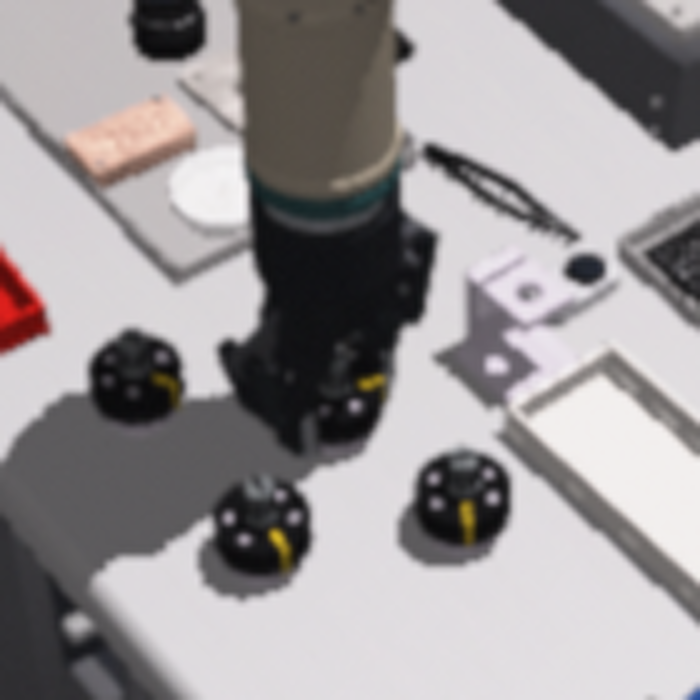

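The gripper holds B's wheel, and its mark is visible. Now I'll turn it clockwise.

{"name": "apply_moves", "arguments": {"deltas": [[[0, 0, 8], [0, 0, -1], 0.4], [[0, 0, 16], [0, 0, -1], 0.4], [[0, 0, 24], [0, 0, -1], 0.4], [[0, 0, 32], [0, 0, -1], 0.4], [[0, 0, 40], [0, 0, -1], 0.4], [[0, 0, 48], [0, 0, -1], 0.4], [[0, 0, 56], [0, 0, -1], 0.4], [[0, 0, 64], [0, 0, -1], 0.4], [[0, 0, 72], [0, 0, -1], 0.4], [[0, 0, 80], [0, 0, -1], 0.4], [[0, 0, 85], [0, 0, -1], 0.4], [[0, 0, 85], [0, 0, -1], 0.4], [[0, 0, 85], [0, 0, 0], 0.75], [[0, 0, 85], [0, 0, 0], 0.75], [[0, 0, 85], [0, 0, 0], 0.75], [[0, 0, 85], [0, 0, 0], 0.75], [[0, 0, 85], [0, 0, -40], 0.75], [[0, 0, 85], [0, 0, -80], 0.8], [[0, 0, 85], [0, 0, -95], 0.8]]}}

```text
time_s: 9.7
ee_pos: [0.5239, 0.0471, 0.1214]
tool_rot: [[0.966, 0.259, 0.005], [0.259, -0.966, 0.001], [0.005, 0.001, -1.0]]
wrist_force: [0.3, -0.5, -0.4]
grip_width: 0.802
```

Run:
```python
from h import *
go([.444,.119,.12]); print(ctrl.observe()["wrist_force"])
c=ctrl.camera("scene"); save(c,"s5z.png",(210,150,350,290),5)
for r in rollers(c,(215,210,325,275),60): print(r)
```

```text
t 9.7 head -75.0 q7 -1.47 turn [ 0.  -0.3  0. ] shift [-58.6 -90.1   1. ] p [0.5239 0.0471 0.1214] g 0.802
[ 0.26981891 -0.49491971 -0.40849572]
(236.6, 225.7, 9.3, np.int32(249), array([0.4425, 0.1203, 0.026 ]))
(276.1, 230.1, 9.3, np.int32(226), array([0.5171, 0.0452, 0.026 ]))
(301.7, 249.8, 9.6, np.int32(227), array([ 0.5304, -0.0492,  0.026 ]))
(262.0, 255.3, 10.0, np.int32(257), array([ 0.4398, -0.0034,  0.026 ]))
```

View pics/s5z.png

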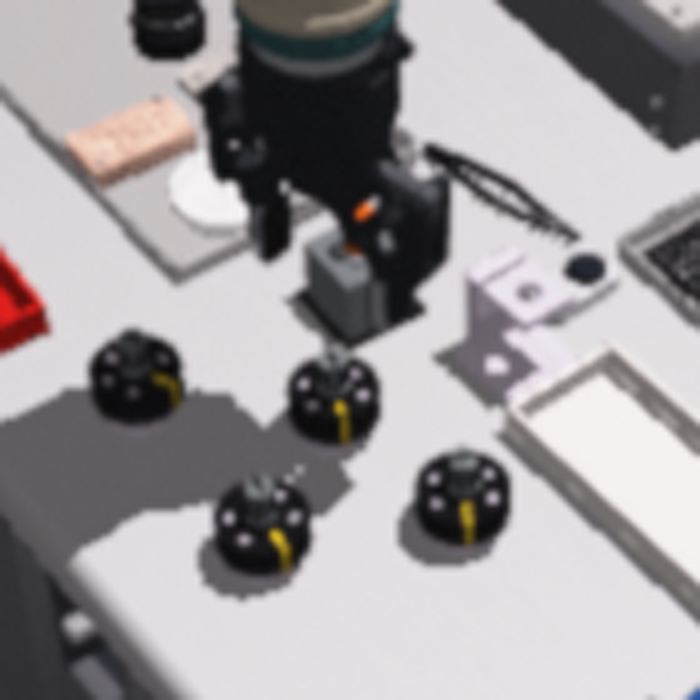

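{"name": "apply_moves", "arguments": {"deltas": [[[0, 0, 0], [-25, -40, 0], 0.8], [[0, 0, 0], [-50, -80, 0], 0.8], [[0, 0, 0], [-59, -90, 0], 0.8], [[0, 0, 0], [-59, -90, 0], 0.8], [[0, 0, 0], [-59, -90, 45], 0.8], [[0, 0, 0], [-59, -90, 75], 0.8], [[0, 0, 0], [-59, -90, 95], 0.8], [[0, 0, 0], [-59, -90, 95], 0.8], [[0, 0, 0], [-59, -90, 95], 0.4], [[0, 0, 0], [-59, -90, 95], 0.4], [[0, 0, 0], [-59, -90, 95], 0.4], [[0, 0, 0], [-59, -90, 95], 0.4], [[0, 0, 0], [-59, -90, 95], 0.4]]}}

```text
time_s: 11.05
ee_pos: [0.4423, 0.1182, 0.0235]
tool_rot: [[0.966, 0.258, 0.001], [0.258, -0.966, -0.001], [0.0, 0.001, -1.0]]
wrist_force: [-0.8, 0.5, -3.1]
grip_width: 0.566
```

Run:
```python
from h import *
go([.444,.1195,.026]); print(ctrl.observe()["wrist_force"])
```

```text
t 11.05 head -75.0 q7 -2.43 turn [ 0.1 -0.   0. ] shift [ 1.9 -0.8 -2.5] p [0.4423 0.1182 0.0235] g 0.566
[-0.76731509  0.49935791 -3.08599652]
```

{"name": "apply_moves", "arguments": {"deltas": [[[0, 0, -8], [0, 0, 0], 0.4], [[0, 0, -16], [0, 0, 0], 0.4], [[0, 0, -24], [0, 0, 0], 0.4], [[0, 0, -32], [0, 0, 0], 0.4], [[0, 0, -40], [0, 0, 0], 0.4], [[0, 0, -48], [0, 0, 0], 0.4], [[0, 0, -56], [0, 0, 0], 0.4], [[0, 0, -64], [0, 0, 0], 0.4], [[0, 0, -72], [0, 0, 0], 0.4], [[0, 0, -80], [0, 0, 0], 0.4], [[0, 0, -85], [0, 0, 0], 0.4], [[0, 0, -85], [0, 0, 0], 0.4], [[0, 0, -85], [0, 0, 0], 0.75], [[0, 0, -85], [0, 0, 0], 0.75], [[0, 0, -85], [0, 0, 0], 0.75], [[0, 0, -85], [0, 0, 0], 0.75], [[0, 0, -85], [0, 0, -40], 0.75], [[0, 0, -85], [0, 0, -80], 0.8], [[0, 0, -85], [0, 0, -95], 0.8]]}}

```text
time_s: 12.95
ee_pos: [0.4429, 0.1196, 0.1211]
tool_rot: [[-0.174, 0.985, 0.003], [0.985, 0.174, 0.001], [0.001, 0.003, -1.0]]
wrist_force: [0.1, -0.7, 0.2]
grip_width: 0.8
```

Run:
```python
from h import *
go([.441,-.003,.12]); print(ctrl.observe()["wrist_force"])
c=ctrl.camera("scene"); save(c,"s6z.png",(210,150,350,290),5)
for r in rollers(c,(215,210,325,275),60): print(r)
```

```text
t 12.95 head 10.0 q7 -1.05 turn [ 0.2 -0.   0. ] shift [-120.4  -23.1    0.9] p [0.4429 0.1196 0.1211] g 0.8
[ 0.13698783 -0.67185117  0.18982053]
(234.7, 226.9, 9.4, np.int32(230), array([0.4363, 0.1198, 0.026 ]))
(276.1, 230.1, 9.3, np.int32(219), array([0.5171, 0.0452, 0.026 ]))
(302.0, 249.8, 9.6, np.int32(233), array([ 0.5309, -0.0495,  0.026 ]))
(261.9, 255.8, 9.7, np.int32(240), array([ 0.4386, -0.0046,  0.026 ]))
```

View pics/s6z.png

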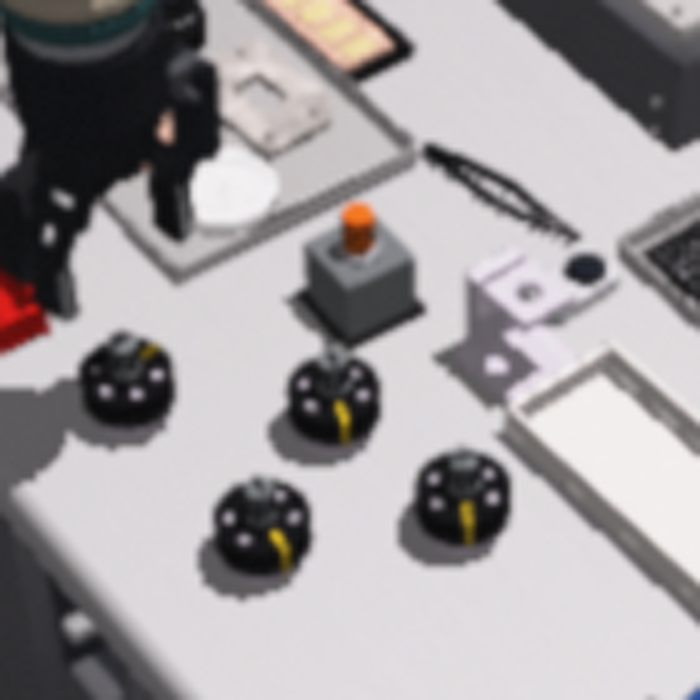

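{"name": "apply_moves", "arguments": {"deltas": [[[0, 0, 0], [-45, -8, 0], 0.8], [[0, 0, 0], [-90, -17, 0], 0.8], [[0, 0, 0], [-121, -23, 0], 0.8], [[0, 0, 0], [-121, -23, 0], 0.8], [[0, 0, 0], [-121, -23, 45], 0.8], [[0, 0, 0], [-121, -23, 75], 0.8], [[0, 0, 0], [-121, -23, 95], 0.8], [[0, 0, 0], [-121, -23, 95], 0.8], [[0, 0, 0], [-121, -23, 95], 0.4], [[0, 0, 0], [-121, -23, 95], 0.4], [[0, 0, 0], [-121, -23, 95], 0.4], [[0, 0, 0], [-121, -23, 95], 0.4], [[0, 0, 0], [-121, -23, 95], 0.4]]}}

```text
time_s: 14.3
ee_pos: [0.441, -0.004, 0.0243]
tool_rot: [[-0.174, 0.985, 0.002], [0.985, 0.174, 0.001], [0.0, 0.002, -1.0]]
wrist_force: [0.3, 2.1, 7.0]
grip_width: 0.565
```

Run:
```python
from h import *
go([.441,-.0035,.026]); print(ctrl.observe()["wrist_force"])
```

```text
t 14.3 head 10.0 q7 -1.12 turn [ 0.1 -0.   0. ] shift [ 0.5  0.1 -1.7] p [ 0.441  -0.004   0.0243] g 0.565
[0.30730771 2.12970832 6.95026486]
```

{"name": "apply_moves", "arguments": {"deltas": [[[0, 0, 8], [0, 0, -1], 0.4], [[0, 0, 16], [0, 0, -1], 0.4], [[0, 0, 24], [0, 0, -1], 0.4], [[0, 0, 32], [0, 0, -1], 0.4], [[0, 0, 40], [0, 0, -1], 0.4], [[0, 0, 48], [0, 0, -1], 0.4], [[0, 0, 56], [0, 0, -1], 0.4], [[0, 0, 64], [0, 0, -1], 0.4], [[0, 0, 72], [0, 0, -1], 0.4], [[0, 0, 80], [0, 0, -1], 0.4], [[0, 0, 85], [0, 0, -1], 0.4], [[0, 0, 85], [0, 0, -1], 0.4], [[0, 0, 85], [0, 0, 0], 0.75], [[0, 0, 85], [0, 0, 0], 0.75], [[0, 0, 85], [0, 0, 0], 0.75], [[0, 0, 85], [0, 0, 0], 0.75], [[0, 0, 85], [0, 0, -40], 0.75], [[0, 0, 85], [0, 0, -80], 0.8], [[0, 0, 85], [0, 0, -95], 0.8]]}}

```text
time_s: 16.2
ee_pos: [0.4413, -0.0041, 0.121]
tool_rot: [[0.966, 0.259, 0.003], [0.259, -0.966, 0.001], [0.003, 0.0, -1.0]]
wrist_force: [0.5, -0.0, 0.2]
grip_width: 0.802
```

Run:
```python
from h import *
go([.40,-.36,.25],10)
c=ctrl.camera("scene"); save(c,"s7z.png",(210,150,350,290),5)
for r in rollers(c,(215,210,325,275),60): print(r)
```

```text
t 16.2 head -75.0 q7 -2.15 turn [  0.2  -0.1 -85. ] shift [-131.7  333.  -129.4] p [ 0.4413 -0.0041  0.121 ] g 0.802
(301.7, 249.9, 9.6, np.int32(219), array([ 0.5304, -0.0492,  0.026 ]))
(261.7, 256.5, 9.5, np.int32(225), array([ 0.4369, -0.0063,  0.026 ]))
```

View pics/s7z.png

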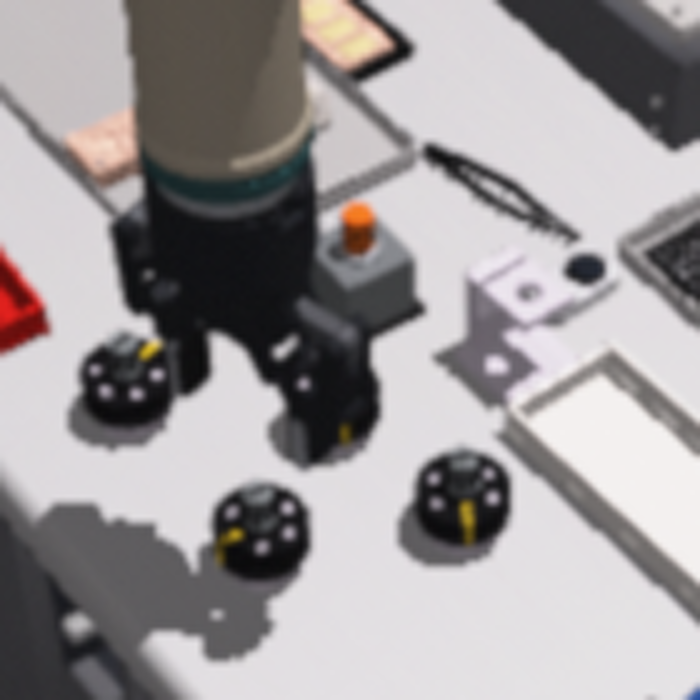

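{"name": "apply_moves", "arguments": {"deltas": [[[0, 0, -8], [0, 0, -50], 0.8], [[0, 0, -16], [-30, 40, -90], 0.8], [[0, 0, -24], [-60, 90, -130], 0.8], [[0, 0, -32], [-80, 140, -130], 0.8], [[0, 0, -40], [-100, 190, -130], 0.8], [[0, 0, -48], [-110, 240, -130], 0.8], [[0, 0, -56], [-120, 280, -130], 0.8], [[0, 0, -64], [-130, 320, -130], 0.8], [[0, 0, -70], [-132, 333, -130], 0.8], [[0, 0, -70], [-132, 333, -130], 0.8]]}}

```text
time_s: 17.25
ee_pos: [0.3972, -0.3665, 0.2465]
tool_rot: [[0.094, 0.996, -0.001], [0.996, -0.094, -0.0], [-0.001, -0.001, -1.0]]
wrist_force: [-1.0, 0.0, -0.8]
grip_width: 0.8
```

Run:
```python
from h import *
go([.40,-.36,.25],10)
c=ctrl.camera("top"); save(c,"t8z.png",(200,170,330,310),5);save(c,"t8.png")
for r in rollers(c): print(r)
```

```text
t 17.25 head -5.4 q7 -0.15 turn [ -0.1   0.  -15.4] shift [ 6.8  2.2 -3.5] p [ 0.3972 -0.3665  0.2465] g 0.8
(296.4, 247.0, 10.6, np.int32(322), array([ 0.5339, -0.0479,  0.026 ]))
(257.4, 252.0, 10.6, np.int32(320), array([0.5196, 0.0464, 0.026 ]))
(225.0, 284.4, 10.7, np.int32(349), array([0.4393, 0.1212, 0.026 ]))
(277.6, 285.5, 10.7, np.int32(316), array([ 0.4392, -0.0051,  0.026 ]))
```

View pics/t8z.png

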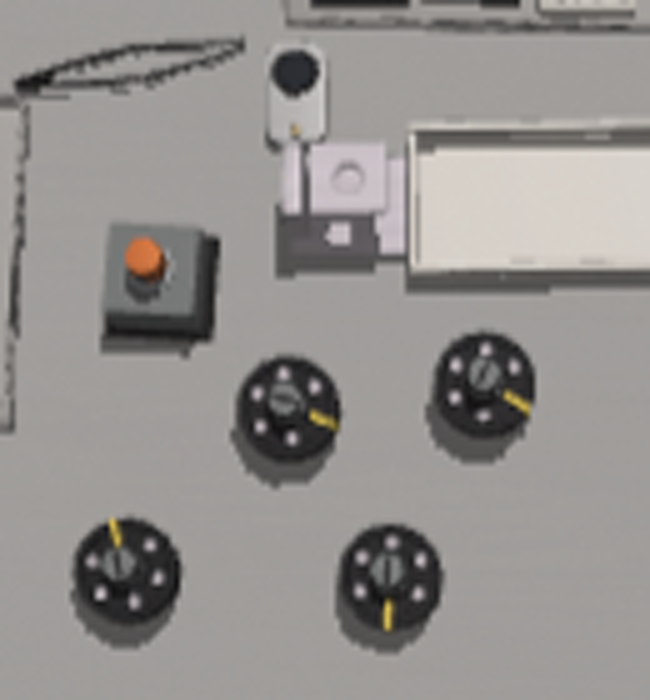

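Run:
```python
from h import *
a=cv2.imread("pics/top0.png"); b=cv2.imread("pics/t8.png")
rows=[]
for im,ps in ((a,[(297,244),(257,249),(225,281),(276,283)]),(b,[(297,245),(257,250),(224,283),(277,284)])):
    rows.append(np.hstack([cv2.resize(im[v-12:v+13,u-12:u+13],(190,190),interpolation=cv2.INTER_CUBIC) for u,v in ps]))
cv2.imwrite("pics/cmp.png",np.vstack(rows))
```

```text
(no output)
```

View pics/cmp.png

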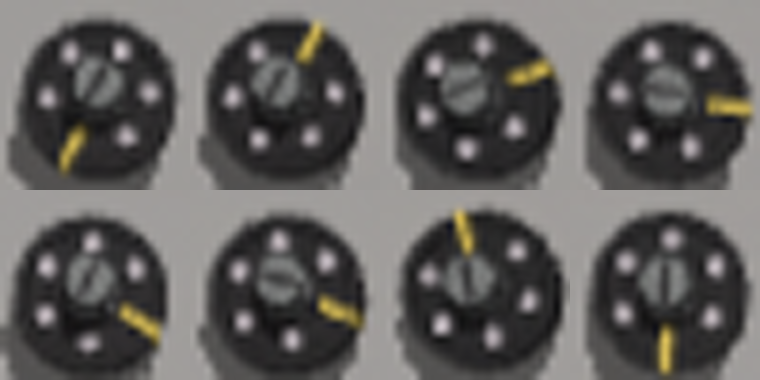

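```bash
cat >> h.py <<'E'
def marks(im,c,xy):
    """im BGR; angles (deg, world ccw from +x) of yellow mark and knob line for unit at world xy"""
    xy=np.array(xy); res={}
    # rectify patch at given height: sample on polar grid
    def samp(z,r,th):
        P=[w2px(c,[xy[0]+r*np.cos(t),xy[1]+r*np.sin(t),z]) for t in th]
        P=np.array(P,np.float32).reshape(1,-1,2)
        return cv2.remap(im,P[...,0],P[...,1],cv2.INTER_CUBIC)[0].astype(float)
    th=np.radians(np.arange(0,360,3))
    acc=0
    for r in (.016,.018,.020,.022):
        s=samp(.032,r,th); acc=acc+np.clip((s[:,2]+s[:,1])/2-s[:,0]-20,0,None)
    ym=np.degrees(np.angle((acc*np.exp(1j*th)).sum()))
    acc=0
    for r in (.003,.004,.005,.006):
        s=samp(.056,r,th).mean(1); acc=acc+s
    ln=np.degrees(np.angle(-((acc-acc.mean())*np.exp(2j*th)).sum()))/2
    return round(ym,1),round(ln,1),round(float((ym-ln+90)%180-90),1)
E
python3 - <<'E'
from h import *
c=ctrl.camera("top")
a=cv2.imread("pics/top0.png"); b=cv2.imread("pics/t8.png")
P0=[(.5388,-.0505),(.5242,.0474),(.4448,.1203),(.4415,-.0027)]; P1=[r[4][:2] for r in rollers(c)]
for p,q,n in zip(P0,P1,"ABCD"): print(n,q,marks(a,c,p),marks(b,c,q))
E
```

```text
A [0.5663 0.1072] (np.float64(152.9), np.float64(-24.5), -2.7) (np.float64(21.0), np.float64(28.2), -7.2)
B [ 0.5339 -0.048 ] (np.float64(-22.7), np.float64(-24.1), 1.5) (np.float64(-116.1), np.float64(-19.3), 83.2)
C [0.5196 0.0464] (np.float64(-61.3), np.float64(-65.7), 4.4) (np.float64(-105.0), np.float64(73.4), 1.6)
D [0.4394 0.1212] (np.float64(-91.4), np.float64(85.0), 3.6) (np.float64(16.4), np.float64(14.1), 2.3)
```

Run:
```python
from h import *
c=ctrl.camera("top")
a=cv2.imread("pics/top0.png"); b=cv2.imread("pics/t8.png")
P0=[(.5388,-.0505),(.5242,.0474),(.4448,.1203),(.4415,-.0027)]; P1=[(.534,-.048),(.5196,.0464),(.4393,.1212),(.4392,-.0051)]
for p,q,n in zip(P0,P1,"ABCD"):
  for d in((0,0),(.0015,0),(-.0015,0),(0,.0015),(0,-.0015)):
    print(n,[tuple(map(float,marks(i,c,np.add(w,d)))) for i,w in((a,p),(b,q))])
```

```text
A [(152.9, -24.5, -2.7), (-116.3, -19.8, 83.5)]
A [(154.9, -26.6, 1.5), (-120.4, -23.7, 83.3)]
A [(150.8, -17.1, -12.1), (-112.3, -6.9, 74.6)]
A [(157.2, -35.3, 12.6), (-113.9, -34.1, -79.8)]
A [(148.5, -2.8, -28.7), (-118.8, 28.3, 32.9)]
B [(-22.7, -24.1, 1.5), (-105.0, 73.4, 1.6)]
B [(-24.7, -27.3, 2.6), (-109.5, 78.3, -7.8)]
B [(-20.8, -14.7, -6.1), (-100.4, -3.0, 82.7)]
B [(-26.8, -30.2, 3.4), (-103.1, -70.2, -33.0)]
B [(-18.4, 26.3, -44.7), (-106.7, 62.2, 11.1)]
C [(-61.3, -65.7, 4.4), (16.3, 13.9, 2.4)]
C [(-65.7, -66.6, 0.9), (17.7, 15.2, 2.4)]
C [(-56.9, 6.1, -63.1), (15.0, 8.4, 6.6)]
C [(-63.0, -58.6, -4.5), (11.8, -0.8, 12.7)]
C [(-59.6, 88.0, 32.4), (20.8, 29.3, -8.5)]
D [(-91.4, 85.0, 3.6), (178.4, -1.3, -0.3)]
D [(-96.0, 85.6, -1.6), (178.6, -2.3, 0.9)]
D [(-86.6, -6.5, -80.1), (178.4, 1.1, -2.7)]
D [(-91.0, -80.5, -10.5), (-176.9, -10.4, 13.6)]
D [(-91.9, 74.1, 13.9), (173.7, 10.3, -16.6)]
```

Run:
```python
from h import *
go([.4405,-.0045,.12],10)
```

```text
t 17.4 head -5.1 q7 -0.16 turn [ -0.   -0.1 -15.1] shift [357.7  10.  128.1] p [ 0.3986 -0.3601  0.2475] g 0.803
```

{"name": "apply_moves", "arguments": {"deltas": [[[0, 0, -5], [50, 2, 0], 0.8], [[0, 0, -10], [100, 3, 0], 0.8], [[0, 0, -15], [150, 4, 20], 0.8], [[0, 0, -15], [200, 6, 50], 0.8], [[0, 0, -15], [250, 7, 80], 0.8], [[0, 0, -15], [300, 8, 110], 0.8], [[0, 0, -15], [340, 9, 127], 0.8], [[0, 0, -15], [358, 10, 128], 0.8], [[0, 0, -15], [358, 10, 128], 0.8], [[0, 0, -15], [358, 10, 165], 0.8], [[0, 0, -15], [358, 10, 200], 0.8], [[0, 0, -15], [358, 10, 223], 0.8], [[0, 0, -15], [358, 10, 223], 0.8], [[0, 0, -15], [358, 10, 223], 0.4], [[0, 0, -15], [358, 10, 223], 0.4], [[0, 0, -15], [358, 10, 223], 0.4], [[0, 0, -15], [358, 10, 223], 0.4], [[0, 0, -15], [358, 10, 223], 0.4]]}}

```text
time_s: 19.2
ee_pos: [0.4404, -0.0038, 0.0268]
tool_rot: [[-0.174, 0.985, 0.002], [0.985, 0.174, 0.001], [0.001, 0.002, -1.0]]
wrist_force: [-2.4, 2.2, 7.7]
grip_width: 0.566
```

Run:
```python
from h import *
go([.4405,-.0045,.025],10); print(ctrl.observe()["wrist_force"])
```

```text
t 19.2 head 10.0 q7 -1.19 turn [ 0.1 -0.   0. ] shift [-0.7 -0.   1.8] p [ 0.4404 -0.0038  0.0268] g 0.566
[-2.35354041  2.15954325  7.74250796]
```

{"name": "apply_moves", "arguments": {"deltas": [[[0, 0, 0], [0, 0, 1], 0.4], [[0, 0, 8], [0, 0, 1], 0.4], [[0, 0, 16], [0, 0, 1], 0.4], [[0, 0, 24], [0, 0, 1], 0.4], [[0, 0, 32], [0, 0, 1], 0.4], [[0, 0, 40], [0, 0, 1], 0.4], [[0, 0, 48], [0, 0, 1], 0.4], [[0, 0, 56], [0, 0, 1], 0.4], [[0, 0, 64], [0, 0, 1], 0.4], [[0, 0, 72], [0, 0, 1], 0.4], [[0, 0, 80], [0, 0, 1], 0.4], [[0, 0, 80], [0, 0, 1], 0.4]]}}

```text
time_s: 20.4
ee_pos: [0.4426, -0.0041, 0.0267]
tool_rot: [[0.94, 0.34, 0.006], [0.34, -0.94, -0.0], [0.006, 0.002, -1.0]]
wrist_force: [-0.0, -0.8, 17.0]
grip_width: 0.567
```

Run:
```python
from h import *
go([.4405,-.0045,.025],10); print(ctrl.observe()["wrist_force"],ctrl.observe()["torque"])
```

```text
t 20.4 head -70.1 q7 -2.52 turn [  0.3  -0.2 -80.1] shift [-2.1 -0.3  1.7] p [ 0.4426 -0.0041  0.0267] g 0.567
[-1.49205173e-02 -8.37149309e-01  1.69562891e+01] [-0.06410761 -0.06108911 -0.03464338]
```

{"name": "apply_moves", "arguments": {"deltas": [[[0, 0, 0], [0, 0, 0], 0.75], [[0, 0, 0], [0, 0, 0], 0.75], [[0, 0, 0], [0, 0, 0], 0.75], [[0, 0, 0], [0, 0, -40], 0.75], [[0, 0, 0], [0, 0, -80], 0.8], [[0, 0, 0], [0, 0, -95], 0.8]]}}

```text
time_s: 21.0
ee_pos: [0.441, -0.0041, 0.1218]
tool_rot: [[0.94, 0.342, 0.003], [0.342, -0.94, 0.001], [0.003, 0.0, -1.0]]
wrist_force: [0.8, -0.8, -1.1]
grip_width: 0.798
```

Run:
```python
from h import *
c=ctrl.camera("scene"); save(c,"s9z.png",(210,190,350,290),5)
go([.441,.121,.12],-75)
```

```text
t 21.05 head -70.0 q7 -2.2 turn [ 0.1 -0.3  5. ] shift [  42.1 -118.     2.7] p [ 0.4417 -0.0042  0.1226] g 0.8
```

View pics/s9z.png

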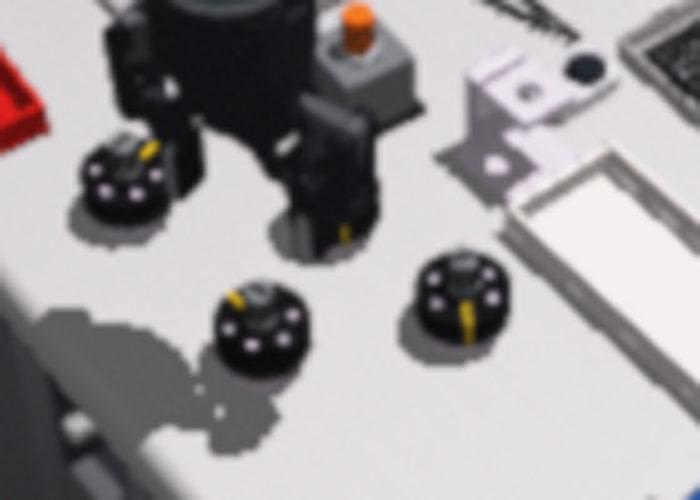

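{"name": "apply_moves", "arguments": {"deltas": [[[0, 0, 0], [15, -45, 0], 0.8], [[0, 0, 0], [30, -90, 0], 0.8], [[0, 0, 0], [42, -118, 0], 0.8], [[0, 0, 0], [42, -118, 3], 0.8], [[0, 0, 0], [42, -118, 45], 0.8], [[0, 0, 0], [42, -118, 80], 0.8], [[0, 0, 0], [42, -118, 97], 0.8], [[0, 0, 0], [42, -118, 97], 0.8], [[0, 0, 0], [42, -118, 97], 0.4], [[0, 0, 0], [42, -118, 97], 0.4], [[0, 0, 0], [42, -118, 97], 0.4], [[0, 0, 0], [42, -118, 97], 0.4], [[0, 0, 0], [42, -118, 97], 0.4]]}}

```text
time_s: 22.35
ee_pos: [0.4399, 0.1205, 0.023]
tool_rot: [[0.94, 0.341, 0.001], [0.341, -0.94, -0.0], [0.001, 0.001, -1.0]]
wrist_force: [-0.6, -0.8, 4.5]
grip_width: 0.57
```

Run:
```python
from h import *
go([.441,.121,.025],10); print(ctrl.observe()["wrist_force"])
```

```text
t 22.35 head -70.0 q7 -2.71 turn [  0.1  -0.  -80. ] shift [ 1.2 -0.1 -2. ] p [0.4399 0.1205 0.023 ] g 0.57
[-0.6123565  -0.83176255  4.49813496]
```

{"name": "apply_moves", "arguments": {"deltas": [[[0, 0, 0], [0, 0, 2], 0.4], [[0, 0, -8], [0, 0, 2], 0.4], [[0, 0, -16], [0, 0, 2], 0.4], [[0, 0, -24], [0, 0, 2], 0.4], [[0, 0, -32], [0, 0, 2], 0.4], [[0, 0, -40], [0, 0, 2], 0.4], [[0, 0, -48], [0, 0, 2], 0.4], [[0, 0, -56], [0, 0, 2], 0.4], [[0, 0, -64], [0, 0, 2], 0.4], [[0, 0, -72], [0, 0, 2], 0.4], [[0, 0, -80], [0, 0, 2], 0.4], [[0, 0, -80], [0, 0, 2], 0.4]]}}

```text
time_s: 23.55
ee_pos: [0.4425, 0.119, 0.0228]
tool_rot: [[-0.175, 0.985, 0.007], [0.985, 0.175, -0.004], [-0.005, 0.006, -1.0]]
wrist_force: [1.9, -7.2, 28.2]
grip_width: 0.569
```

{"name": "apply_moves", "arguments": {"deltas": [[[0, 0, 0], [0, 0, 0], 0.75], [[0, 0, 0], [0, 0, 0], 0.75], [[0, 0, 0], [0, 0, 0], 0.75], [[0, 0, 0], [0, 0, -40], 0.75], [[0, 0, 0], [0, 0, -80], 0.8], [[0, 0, 0], [0, 0, -97], 0.8]]}}

```text
time_s: 24.15
ee_pos: [0.4398, 0.1218, 0.1196]
tool_rot: [[-0.175, 0.985, 0.002], [0.985, 0.175, 0.002], [0.001, 0.003, -1.0]]
wrist_force: [0.0, -0.3, -0.0]
grip_width: 0.805
```

Run:
```python
from h import *
c=ctrl.camera("scene"); save(c,"s10z.png",(210,190,350,290),5)
for r in rollers(c,(215,210,325,275),60): print(r)
go([.521,.0465,.12],10)
```

```text
(235.1, 227.0, 9.5, np.int32(245), array([0.437 , 0.1189, 0.026 ]))
(276.1, 230.1, 9.3, np.int32(228), array([0.5171, 0.0452, 0.026 ]))
(302.0, 249.8, 9.6, np.int32(233), array([ 0.5309, -0.0495,  0.026 ]))
(262.0, 256.7, 9.7, np.int32(258), array([ 0.4371, -0.0072,  0.026 ]))
t 24.2 head 10.0 q7 -1.16 turn [ 0.3 -0.1  0. ] shift [-88.4  66.    1. ] p [0.4406 0.122  0.1208] g 0.8
```

View pics/s10z.png

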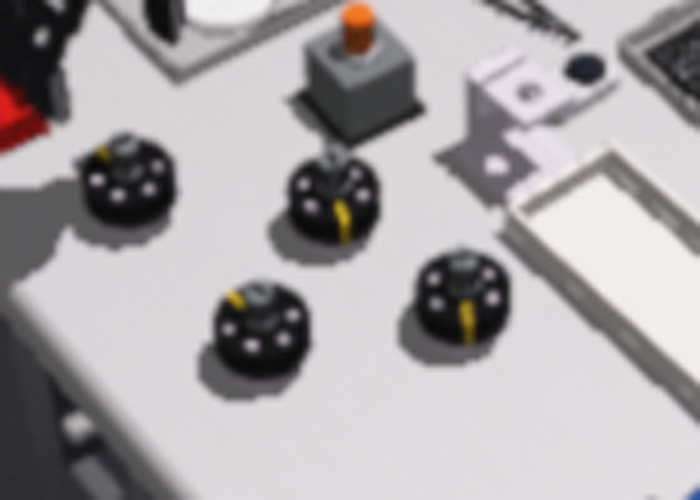

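{"name": "apply_moves", "arguments": {"deltas": [[[0, 0, 0], [-40, 30, 0], 0.8], [[0, 0, 0], [-75, 55, 0], 0.8], [[0, 0, 0], [-88, 66, 0], 0.8], [[0, 0, 0], [-88, 66, 1], 0.8], [[0, 0, 0], [-88, 66, 45], 0.8], [[0, 0, 0], [-88, 66, 80], 0.8], [[0, 0, 0], [-88, 66, 96], 0.8], [[0, 0, 0], [-88, 66, 96], 0.8], [[0, 0, 0], [-88, 66, 96], 0.4], [[0, 0, 0], [-88, 66, 96], 0.4], [[0, 0, 0], [-88, 66, 96], 0.4], [[0, 0, 0], [-88, 66, 96], 0.4], [[0, 0, 0], [-88, 66, 96], 0.4]]}}

```text
time_s: 25.5
ee_pos: [0.52, 0.0465, 0.0224]
tool_rot: [[-0.174, 0.985, 0.002], [0.985, 0.174, 0.001], [0.001, 0.002, -1.0]]
wrist_force: [-1.2, 1.6, 6.7]
grip_width: 0.57
```

Run:
```python
from h import *
go([.521,.0465,.025],10); print(ctrl.observe()["wrist_force"])
```

```text
t 25.5 head 10.0 q7 -1.04 turn [ 0.1 -0.1  0. ] shift [-0.2  1.  -2.6] p [0.52   0.0465 0.0224] g 0.57
[-1.23762988  1.5521751   6.65051033]
```

{"name": "apply_moves", "arguments": {"deltas": [[[0, 0, 0], [0, 0, 1], 0.4], [[0, 0, 8], [0, 0, 1], 0.4], [[0, 0, 16], [0, 0, 1], 0.4], [[0, 0, 24], [0, 0, 1], 0.4], [[0, 0, 32], [0, 0, 1], 0.4], [[0, 0, 40], [0, 0, 1], 0.4], [[0, 0, 48], [0, 0, 1], 0.4], [[0, 0, 56], [0, 0, 1], 0.4], [[0, 0, 64], [0, 0, 1], 0.4], [[0, 0, 72], [0, 0, 1], 0.4], [[0, 0, 80], [0, 0, 1], 0.4], [[0, 0, 80], [0, 0, 1], 0.4]]}}

```text
time_s: 26.7
ee_pos: [0.5217, 0.046, 0.0224]
tool_rot: [[0.941, 0.34, 0.005], [0.34, -0.941, -0.0], [0.005, 0.002, -1.0]]
wrist_force: [0.1, -0.3, 13.4]
grip_width: 0.566
```

{"name": "apply_moves", "arguments": {"deltas": [[[0, 0, 0], [0, 0, 0], 0.75], [[0, 0, 0], [0, 0, 0], 0.75], [[0, 0, 0], [0, 0, 0], 0.75], [[0, 0, 0], [0, 0, -40], 0.75], [[0, 0, 0], [0, 0, -80], 0.8], [[0, 0, 0], [0, 0, -120], 0.8]]}}

```text
time_s: 27.3
ee_pos: [0.5189, 0.0454, 0.1411]
tool_rot: [[0.94, 0.342, -0.002], [0.342, -0.94, 0.0], [-0.002, -0.001, -1.0]]
wrist_force: [-0.2, -0.2, 0.2]
grip_width: 0.802
```

Run:
```python
from h import *
go([.42,-.34,.24],0)
```

```text
t 27.3 head -70.0 q7 -2.04 turn [ -0.1   0.1 -70. ] shift [-224.9  328.2  -98.8] p [0.5189 0.0454 0.1411] g 0.802
```

{"name": "apply_moves", "arguments": {"deltas": [[[0, 0, -8], [-28, 40, -20], 0.8], [[0, 0, -16], [-56, 80, -50], 0.8], [[0, 0, -24], [-84, 120, -80], 0.8], [[0, 0, -32], [-112, 160, -99], 0.8], [[0, 0, -40], [-140, 200, -99], 0.8], [[0, 0, -48], [-168, 240, -99], 0.8], [[0, 0, -56], [-196, 285, -99], 0.8], [[0, 0, -64], [-220, 320, -99], 0.8], [[0, 0, -70], [-225, 328, -99], 0.8], [[0, 0, -70], [-225, 328, -99], 0.8]]}}

```text
time_s: 28.3
ee_pos: [0.4175, -0.3452, 0.2377]
tool_rot: [[0.008, 1.0, -0.002], [1.0, -0.008, -0.0], [-0.0, -0.002, -1.0]]
wrist_force: [-0.4, 0.8, -0.2]
grip_width: 0.804
```

Run:
```python
from h import *
c=ctrl.camera("top"); save(c,"t11.png"); R=rollers(c)
for r in R: print(r,marks(np.array(c["pixels"])[...,::-1].copy(),c,r[4][:2]))
a=cv2.imread("pics/top0.png"); b=cv2.imread("pics/t8.png"); d=cv2.imread("pics/t11.png")
rows=[]
for im,ps in ((a,[(297,244),(257,249),(225,281),(276,283)]),(b,[(297,245),(257,250),(224,283),(277,284)]),(d,[(297,245),(257,250),(224,283),(277,284)])):
    rows.append(np.hstack([cv2.resize(im[v-12:v+13,u-12:u+13],(190,190),interpolation=cv2.INTER_CUBIC) for u,v in ps]))
cv2.imwrite("pics/cmp2.png",np.vstack(rows))
```

```text
(233.2, 232.7, 12.1, np.int32(150), array([0.5663, 0.1072, 0.026 ])) (np.float64(20.8), np.float64(28.4), -7.6)
(296.4, 247.0, 10.6, np.int32(322), array([ 0.5338, -0.0479,  0.026 ])) (np.float64(-115.6), np.float64(-19.2), 83.5)
(257.8, 252.2, 10.7, np.int32(339), array([0.5192, 0.0454, 0.026 ])) (np.float64(166.9), np.float64(0.9), -14.0)
(225.2, 284.1, 10.6, np.int32(319), array([0.4401, 0.1206, 0.026 ])) (np.float64(93.9), np.float64(12.0), 81.9)
(277.5, 285.1, 10.6, np.int32(306), array([ 0.4401, -0.0047,  0.026 ])) (np.float64(93.4), np.float64(-65.2), -21.4)
```

View pics/cmp2.png

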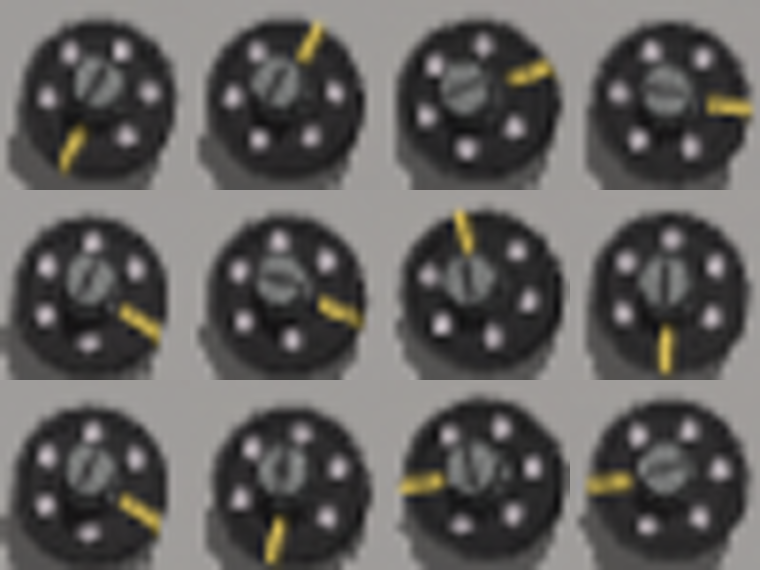

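Run:
```python
from h import *
go([.5365,-.048,.13],0)
```

```text
t 28.35 head -0.4 q7 -0.14 turn [-0.1 -0.1 -0.4] shift [294.5 116.1 108.5] p [ 0.4187 -0.3419  0.2382] g 0.799
```

{"name": "apply_moves", "arguments": {"deltas": [[[0, 0, 0], [45, 18, 0], 0.5], [[0, 0, 0], [90, 36, 0], 0.5], [[0, 0, 0], [135, 54, 20], 0.5], [[0, 0, 0], [180, 72, 50], 0.5], [[0, 0, 0], [225, 90, 80], 0.5], [[0, 0, 0], [270, 108, 100], 0.5], [[0, 0, 0], [294, 116, 108], 0.5], [[0, 0, 0], [294, 116, 108], 0.5], [[0, 0, 0], [294, 116, 108], 0.5], [[0, 0, 0], [294, 116, 150], 0.5], [[0, 0, 0], [294, 116, 180], 0.5], [[0, 0, 0], [294, 116, 180], 0.5]]}}

```text
time_s: 29.55
ee_pos: [0.5334, -0.0475, 0.0567]
tool_rot: [[0.002, 1.0, -0.007], [1.0, -0.002, -0.001], [-0.001, -0.007, -1.0]]
wrist_force: [-0.8, 0.3, 0.3]
grip_width: 0.498
```

Run:
```python
from h import *
go([.5365,-.048,.057],0)
c=ctrl.camera("scene"); save(c,"s12z.png",(230,150,370,290),5)
```

```text
t 29.55 head -0.1 q7 -0.95 turn [-0.4  0.1 -0.1] shift [-0.5  3.1 -0.4] p [ 0.5334 -0.0475  0.0567] g 0.498
```

View pics/s12z.png

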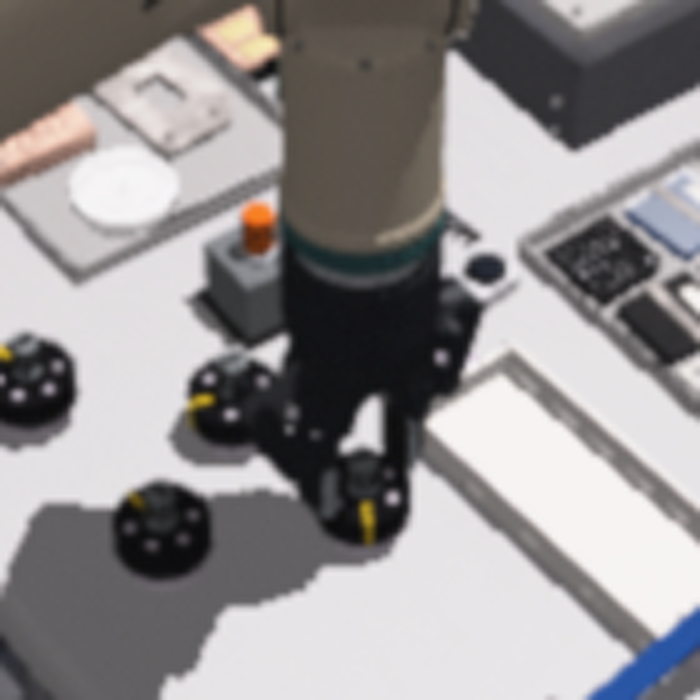

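{"name": "apply_moves", "arguments": {"deltas": [[[0, 0, 0], [0, 3, 0], 0.5], [[0, 0, 0], [0, 3, 0], 0], [[0, 0, 0], [0, 3, 0], 0], [[0, 0, 0], [0, 3, 0], 0], [[0, 0, 0], [0, 3, 0], 0], [[0, 0, 0], [0, 3, 0], 0], [[0, 0, 0], [0, 3, -20], 0], [[0, 0, 0], [0, 3, -50], 0], [[0, 0, 0], [0, 3, -60], 0], [[0, 0, 0], [0, 3, -60], 0]]}}

```text
time_s: 30.6
ee_pos: [0.5403, -0.0457, 0.1204]
tool_rot: [[0.0, 1.0, 0.003], [1.0, -0.0, -0.0], [-0.0, 0.003, -1.0]]
wrist_force: [0.6, -0.1, -2.1]
grip_width: 0.16
```

Run:
```python
from h import *
go([.637,-.150,.117],0);print(ctrl.observe()["wrist_force"])
c=ctrl.camera("scene"); save(c,"s13z.png",(230,150,370,290),5)
```

```text
t 30.6 head -0.0 q7 -0.86 turn [ 0.2  0.  -0. ] shift [-104.3   96.8    3.7] p [ 0.5403 -0.0457  0.1204] g 0.16
[ 0.59424353 -0.08311981 -2.1435143 ]
```

View pics/s13z.png

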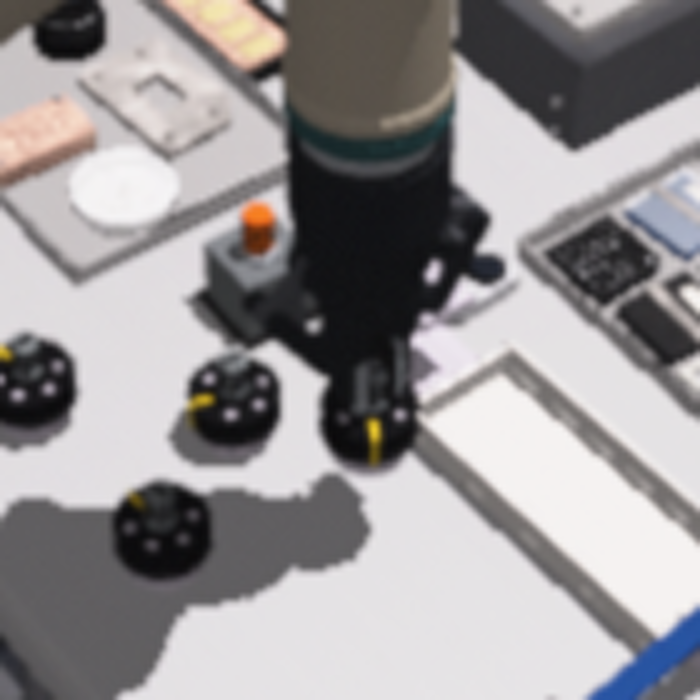

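{"name": "apply_moves", "arguments": {"deltas": [[[0, 0, 0], [-26, 24, 0], 0], [[0, 0, 0], [-52, 48, 0], 0], [[0, 0, 0], [-78, 72, 0], 0], [[0, 0, 0], [-104, 97, 0], 0], [[0, 0, 0], [-104, 97, 0], 0], [[0, 0, 0], [-104, 97, 0], 0], [[0, 0, 0], [-104, 97, 25], 0], [[0, 0, 0], [-104, 97, 45], 0], [[0, 0, 0], [-104, 97, 50], 0], [[0, 0, 0], [-104, 97, 50], 0]]}}

```text
time_s: 31.65
ee_pos: [0.6351, -0.149, 0.0678]
tool_rot: [[-0.001, 1.0, -0.003], [1.0, 0.001, 0.001], [0.001, -0.003, -1.0]]
wrist_force: [1.2, 0.7, -1.5]
grip_width: 0.158
```

Run:
```python
from h import *
go([.637,-.150,.0615],0);print(ctrl.observe()["wrist_force"])
c=ctrl.camera("scene"); save(c,"s14z.png",(250,180,410,300),5)
```

```text
t 31.65 head 0.1 q7 -0.58 turn [-0.2 -0.   0.1] shift [-1.   1.9  6.3] p [ 0.6351 -0.149   0.0678] g 0.158
[ 1.24795963  0.65404199 -1.52711915]
```

View pics/s14z.png

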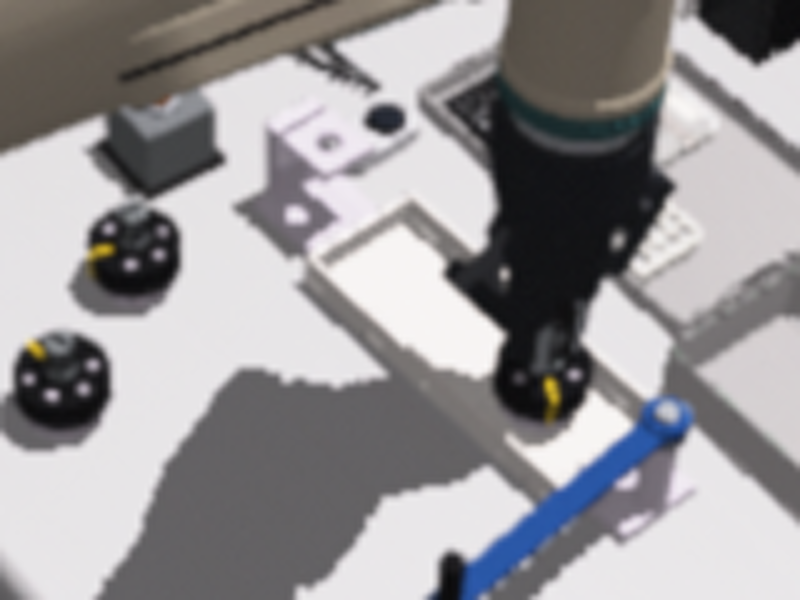

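{"name": "apply_moves", "arguments": {"deltas": [[[0, 0, 0], [0, 0, 4], 0], [[0, 0, 0], [0, 0, 6], 0], [[0, 0, 0], [0, 0, 6], 0], [[0, 0, 0], [0, 0, 6], 0.45], [[0, 0, 0], [0, 0, 6], 0.45], [[0, 0, 0], [0, 0, 6], 0.45], [[0, 0, 0], [0, 0, 6], 0.45], [[0, 0, 0], [0, 0, -30], 0.45], [[0, 0, 0], [0, 0, -70], 0.45], [[0, 0, 0], [0, 0, -80], 0.45]]}}

```text
time_s: 32.7
ee_pos: [0.6388, -0.1488, 0.1538]
tool_rot: [[-0.0, 1.0, 0.007], [1.0, 0.0, 0.0], [0.0, 0.007, -1.0]]
wrist_force: [0.2, -0.2, -0.0]
grip_width: 0.452
```

Run:
```python
from h import *
c=ctrl.camera("scene"); save(c,"s15z.png",(230,180,390,300),5)
for r in rollers(c,(215,200,370,275),60): print(r)
go([.442,.1195,.13],0)
```

```text
(355.9, 212.1, 18.5, np.int32(625), array([ 0.7282, -0.0309,  0.026 ]))
(235.4, 227.1, 9.2, np.int32(230), array([0.4375, 0.1179, 0.026 ]))
(276.3, 230.5, 9.2, np.int32(199), array([0.5166, 0.0438, 0.026 ]))
(358.0, 255.8, 9.7, np.int32(233), array([ 0.6322, -0.1502,  0.026 ]))
(261.9, 256.7, 9.7, np.int32(241), array([ 0.4371, -0.0071,  0.026 ]))
t 32.75 head -0.0 q7 -0.51 turn [ 0.4  0.  -0. ] shift [ 268.6 -196.8   22.3] p [ 0.6386 -0.1491  0.1537] g 0.447
```

View pics/s15z.png

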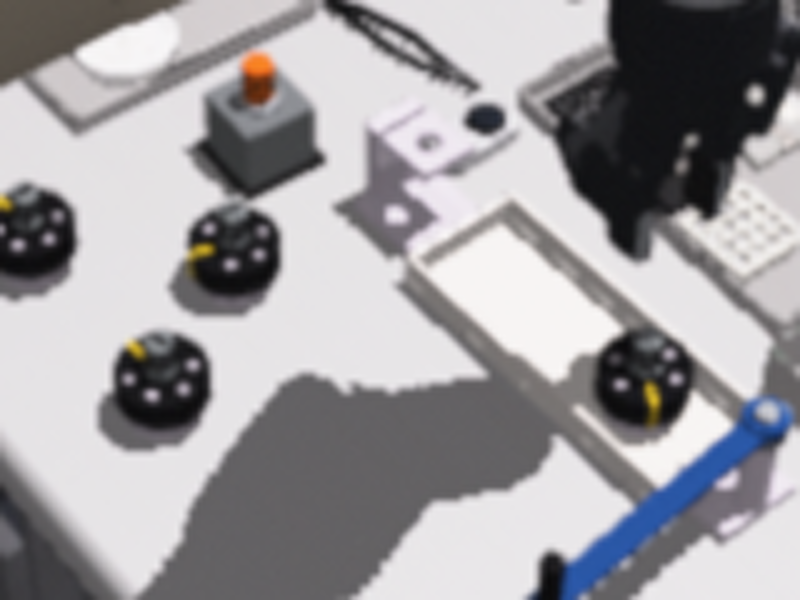

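{"name": "apply_moves", "arguments": {"deltas": [[[0, 0, 0], [40, -30, 0], 0.45], [[0, 0, 0], [80, -60, 0], 0.45], [[0, 0, 0], [120, -90, 0], 0.45], [[0, 0, 0], [160, -120, 0], 0.45], [[0, 0, 0], [200, -150, 0], 0.45], [[0, 0, 0], [240, -176, 0], 0.45], [[0, 0, 0], [269, -197, 20], 0.5], [[0, 0, 0], [269, -197, 24], 0.5], [[0, 0, 0], [269, -197, 24], 0.5], [[0, 0, 0], [269, -197, 70], 0.5], [[0, 0, 0], [269, -197, 96], 0.5], [[0, 0, 0], [269, -197, 96], 0.5], [[0, 0, 0], [269, -197, 96], 0.5]]}}

```text
time_s: 34.05
ee_pos: [0.4403, 0.1178, 0.053]
tool_rot: [[0.003, 1.0, 0.0], [1.0, -0.003, -0.001], [-0.001, 0.0, -1.0]]
wrist_force: [0.1, -0.2, 0.1]
grip_width: 0.5
```

Run:
```python
from h import *
go([.442,.1195,.057],0)
c=ctrl.camera("scene"); save(c,"s16z.png",(190,150,330,270),5)
```

```text
t 34.05 head -0.2 q7 -1.5 turn [ 0.   0.1 -0.2] shift [ 1.7  1.7 -4. ] p [0.4403 0.1178 0.053 ] g 0.5
```

View pics/s16z.png

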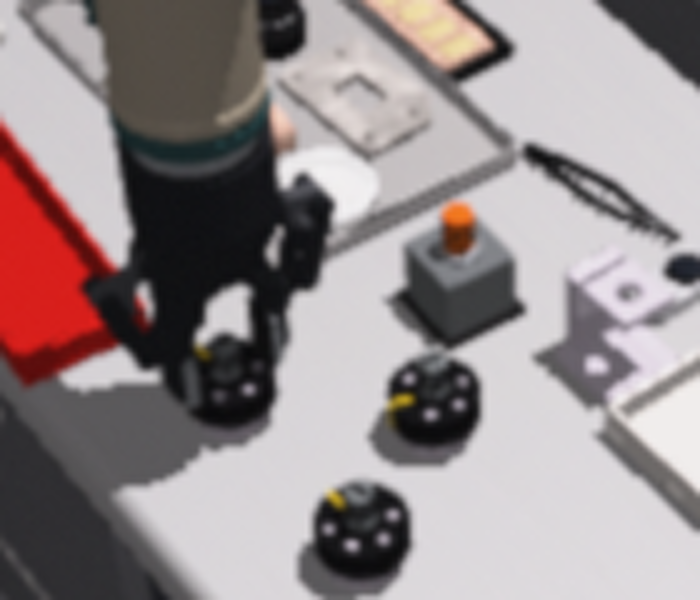

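{"name": "apply_moves", "arguments": {"deltas": [[[0, 0, 0], [2, 2, -5], 0.5], [[0, 0, 0], [2, 2, -5], 0.5], [[0, 0, 0], [2, 2, -5], 0], [[0, 0, 0], [2, 2, -5], 0], [[0, 0, 0], [2, 2, -5], 0], [[0, 0, 0], [2, 2, -5], 0], [[0, 0, 0], [2, 2, -5], 0], [[0, 0, 0], [2, 2, -25], 0], [[0, 0, 0], [2, 2, -55], 0], [[0, 0, 0], [2, 2, -75], 0], [[0, 0, 0], [2, 2, -85], 0], [[0, 0, 0], [2, 2, -85], 0]]}}

```text
time_s: 35.3
ee_pos: [0.4415, 0.1214, 0.1388]
tool_rot: [[0.0, 1.0, 0.001], [1.0, -0.0, 0.0], [0.0, 0.001, -1.0]]
wrist_force: [0.1, 0.3, -2.4]
grip_width: 0.154
```

Run:
```python
from h import *
go([.629,-.061,.138],0);print(ctrl.observe()["wrist_force"])
c=ctrl.camera("scene"); save(c,"s17z.png",(190,150,330,270),5)
```

```text
t 35.3 head -0.0 q7 -1.28 turn [ 0.1 -0.  -0. ] shift [-182.3  187.5    0.9] p [0.4415 0.1214 0.1388] g 0.154
[ 0.06489836  0.2552727  -2.36437014]
```

View pics/s17z.png

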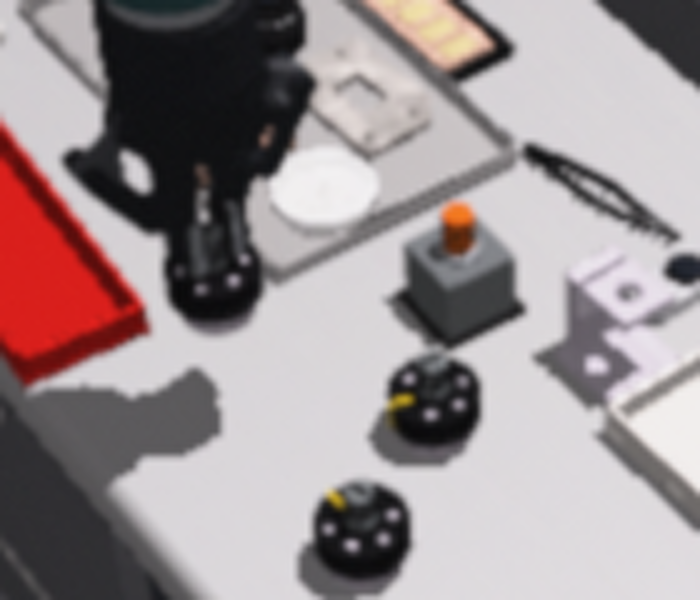

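{"name": "apply_moves", "arguments": {"deltas": [[[0, 0, 0], [-30, 31, 0], 0], [[0, 0, 0], [-61, 62, 0], 0], [[0, 0, 0], [-91, 94, 0], 0], [[0, 0, 0], [-122, 125, 0], 0], [[0, 0, 0], [-152, 156, 0], 0], [[0, 0, 0], [-182, 187, 0], 0], [[0, 0, 0], [-182, 187, 0], 0], [[0, 0, 0], [-182, 187, 0], 0], [[0, 0, 0], [-182, 187, 30], 0], [[0, 0, 0], [-182, 187, 60], 0], [[0, 0, 0], [-182, 187, 72], 0], [[0, 0, 0], [-182, 187, 72], 0]]}}

```text
time_s: 36.55
ee_pos: [0.6271, -0.0595, 0.0648]
tool_rot: [[-0.002, 1.0, -0.003], [1.0, 0.002, 0.001], [0.001, -0.003, -1.0]]
wrist_force: [-0.4, -0.1, -1.5]
grip_width: 0.161
```

Run:
```python
from h import *
go([.629,-.061,.0620],0);print(ctrl.observe()["wrist_force"])
c=ctrl.camera("scene"); save(c,"s18z.png",(250,180,410,300),5)
```

```text
t 36.55 head 0.1 q7 -0.75 turn [-0.2 -0.   0.1] shift [-1.5  1.9  2.8] p [ 0.6271 -0.0595  0.0648] g 0.161
[-0.36982948 -0.10489675 -1.53522883]
```

View pics/s18z.png

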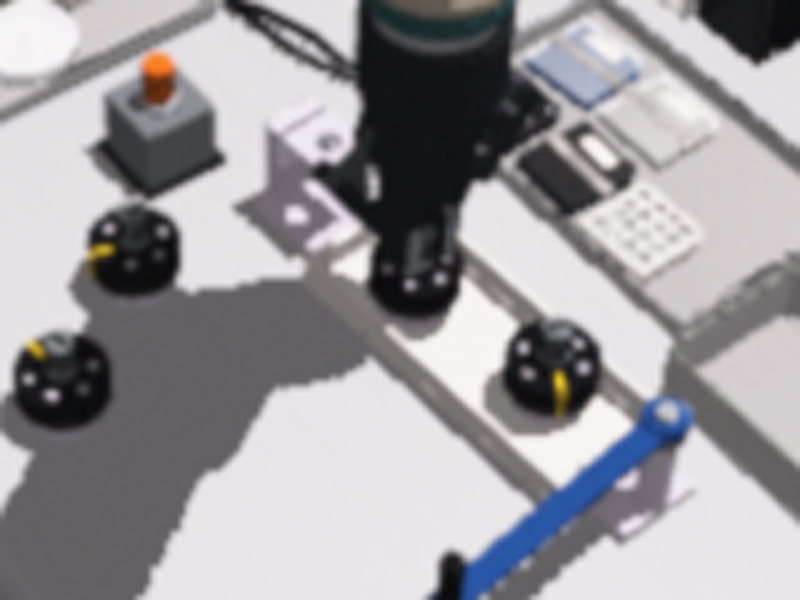

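{"name": "apply_moves", "arguments": {"deltas": [[[0, 0, 0], [0, 0, 3], 0], [[0, 0, 0], [0, 0, 3], 0], [[0, 0, 0], [0, 0, 3], 0.45], [[0, 0, 0], [0, 0, 3], 0.45], [[0, 0, 0], [0, 0, 3], 0.45], [[0, 0, 0], [0, 0, 3], 0.45], [[0, 0, 0], [0, 0, -30], 0.45], [[0, 0, 0], [0, 0, -70], 0.45], [[0, 0, 0], [0, 0, -85], 0.45], [[0, 0, 0], [0, 0, -85], 0.45]]}}

```text
time_s: 37.6
ee_pos: [0.6299, -0.0603, 0.154]
tool_rot: [[0.0, 1.0, 0.005], [1.0, -0.0, -0.0], [-0.0, 0.005, -1.0]]
wrist_force: [0.7, 0.6, -1.2]
grip_width: 0.449
```

Run:
```python
from h import *
c=ctrl.camera("scene"); save(c,"s19z.png",(240,180,400,300),5)
for r in rollers(c,(215,200,370,275),60): print(r)
go([.5205,.046,.13],0)
```

```text
(276.4, 230.3, 9.2, np.int32(229), array([0.5173, 0.0441, 0.026 ]))
(333.1, 235.6, 9.5, np.int32(245), array([ 0.6248, -0.0596,  0.026 ]))
(359.7, 253.9, 9.6, np.int32(210), array([ 0.6399, -0.148 ,  0.026 ]))
(262.1, 256.0, 10.1, np.int32(302), array([ 0.4387, -0.0057,  0.026 ]))
t 37.65 head -0.0 q7 -0.67 turn [ 0.1  0.  -0. ] shift [ 106.9 -108.3   21.7] p [ 0.6287 -0.0609  0.152 ] g 0.445
```

View pics/s19z.png

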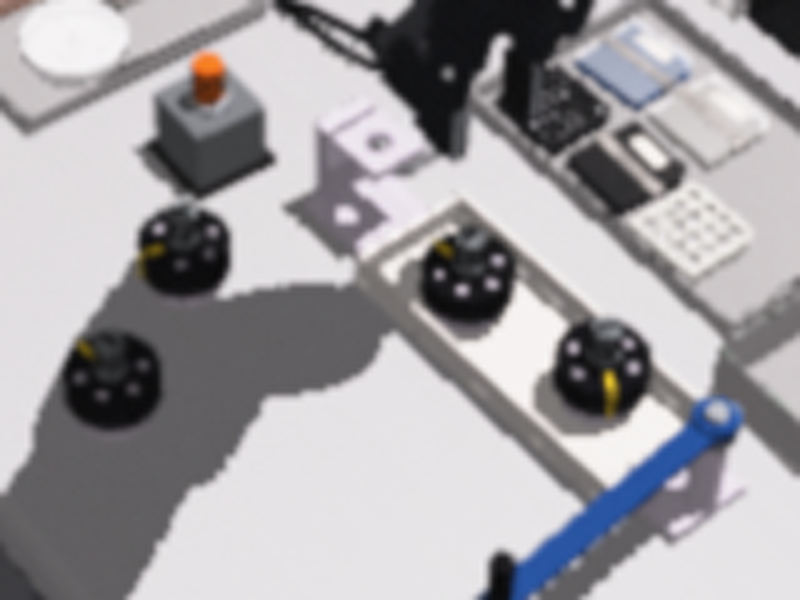

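{"name": "apply_moves", "arguments": {"deltas": [[[0, 0, 0], [35, -36, 0], 0.5], [[0, 0, 0], [70, -72, 0], 0.5], [[0, 0, 0], [107, -108, 0], 0.5], [[0, 0, 0], [107, -108, 21], 0.5], [[0, 0, 0], [107, -108, 21], 0.5], [[0, 0, 0], [107, -108, 60], 0.5], [[0, 0, 0], [107, -108, 93], 0.5], [[0, 0, 0], [107, -108, 93], 0.5], [[0, 0, 0], [107, -108, 93], 0.5]]}}

```text
time_s: 38.55
ee_pos: [0.5203, 0.0457, 0.0581]
tool_rot: [[0.001, 1.0, -0.002], [1.0, -0.001, -0.0], [-0.0, -0.002, -1.0]]
wrist_force: [0.0, -0.1, 0.8]
grip_width: 0.502
```

Run:
```python
from h import *
go([.5205,.046,.057],0)
c=ctrl.camera("scene"); save(c,"s20z.png",(210,150,350,270),5)
```

```text
t 38.55 head -0.1 q7 -1.14 turn [-0.1  0.  -0.1] shift [0.3 0.2 1.1] p [0.5203 0.0457 0.0581] g 0.502
```

View pics/s20z.png

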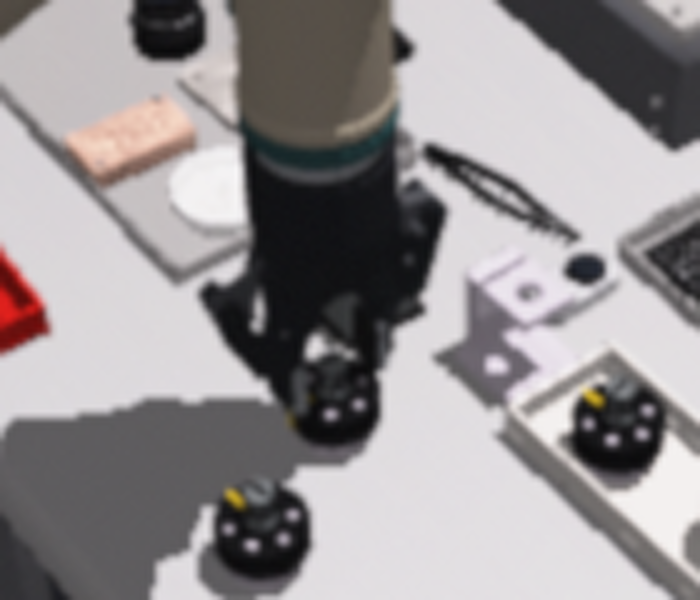

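{"name": "apply_moves", "arguments": {"deltas": [[[0, 0, 0], [0, 0, 0], 0], [[0, 0, 0], [0, 0, 0], 0], [[0, 0, 0], [0, 0, 0], 0], [[0, 0, 0], [0, 0, 0], 0], [[0, 0, 0], [0, 0, 0], 0], [[0, 0, 0], [0, 0, -20], 0], [[0, 0, 0], [0, 0, -50], 0], [[0, 0, 0], [0, 0, -75], 0], [[0, 0, 0], [0, 0, -80], 0], [[0, 0, 0], [0, 0, -80], 0]]}}

```text
time_s: 39.6
ee_pos: [0.5205, 0.0459, 0.1386]
tool_rot: [[0.001, 1.0, 0.001], [1.0, -0.001, -0.001], [-0.001, 0.001, -1.0]]
wrist_force: [0.3, 0.3, -3.0]
grip_width: 0.161
```

Run:
```python
from h import *
go([.4075,.342,.138],0);print(ctrl.observe()["wrist_force"])
c=ctrl.camera("scene"); save(c,"s21z.png",(210,150,350,270),5)
```

```text
t 39.6 head -0.0 q7 -1.01 turn [ 0.1  0.  -0. ] shift [ 296.  -113.2    0.3] p [0.5205 0.0459 0.1386] g 0.161
[ 0.31347033  0.34507576 -2.97401649]
```

View pics/s21z.png

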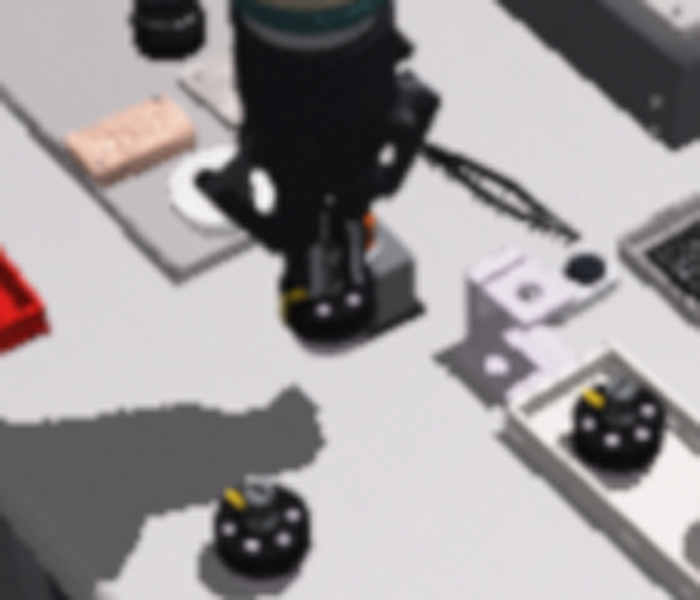

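{"name": "apply_moves", "arguments": {"deltas": [[[0, 0, -4], [37, -14, 0], 0], [[0, 0, -8], [74, -28, 0], 0], [[0, 0, -12], [111, -42, 0], 0], [[0, 0, -16], [148, -57, 0], 0], [[0, 0, -20], [185, -71, 0], 0], [[0, 0, -24], [222, -85, 0], 0], [[0, 0, -28], [259, -99, 0], 0], [[0, 0, -30], [296, -113, 0], 0], [[0, 0, -30], [296, -113, 0], 0], [[0, 0, -30], [296, -113, 0], 0], [[0, 0, -30], [296, -113, 0], 0]]}}

```text
time_s: 40.75
ee_pos: [0.4074, 0.3406, 0.1369]
tool_rot: [[-0.499, 0.867, -0.001], [0.867, 0.499, -0.003], [-0.002, -0.003, -1.0]]
wrist_force: [-0.4, -0.3, -3.0]
grip_width: 0.159
```

Run:
```python
from h import *
go([.4075,.342,.062],30);print(ctrl.observe()["wrist_force"])
c=ctrl.camera("scene"); save(c,"s22z.png",(140,120,280,240),5)
```

```text
t 40.75 head 29.9 q7 -1.13 turn [-0.1  0.1 -0.1] shift [ 1.3  1.  74.9] p [0.4074 0.3406 0.1369] g 0.159
[-0.43140712 -0.3109855  -3.00577324]
```

View pics/s22z.png

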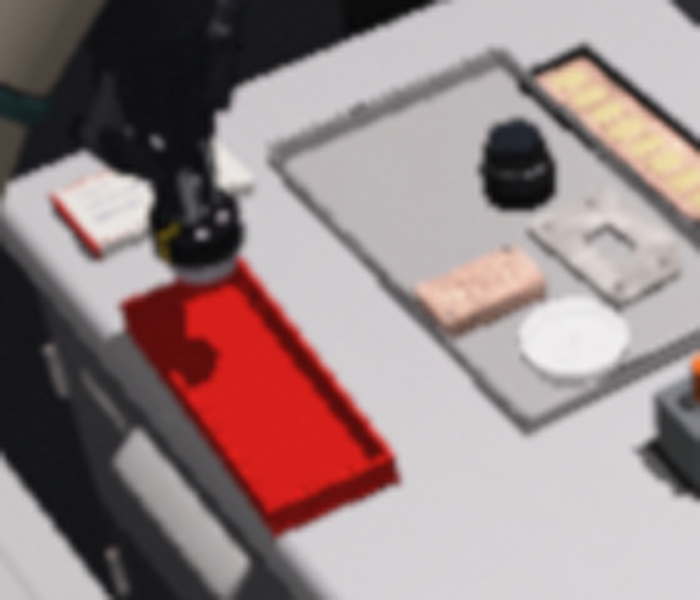

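{"name": "apply_moves", "arguments": {"deltas": [[[0, 0, 0], [1, 1, 30], 0], [[0, 0, 0], [1, 1, 60], 0], [[0, 0, 0], [1, 1, 72], 0], [[0, 0, 0], [1, 1, 76], 0], [[0, 0, 0], [1, 1, 76], 0]]}}

```text
time_s: 41.3
ee_pos: [0.4081, 0.3431, 0.0627]
tool_rot: [[-0.499, 0.867, 0.0], [0.867, 0.499, -0.001], [-0.001, -0.0, -1.0]]
wrist_force: [-0.3, 1.2, -2.1]
grip_width: 0.158
```

Run:
```python
from h import *
go([.4075,.342,.062],30);print(ctrl.observe()["wrist_force"])
c=ctrl.camera("scene"); save(c,"s23z.png",(140,120,280,240),5)
```

```text
t 41.3 head 29.9 q7 -1.24 turn [-0.   0.  -0.1] shift [-0.6 -1.   0.7] p [0.4081 0.3431 0.0627] g 0.158
[-0.29536497  1.152487   -2.08411223]
```

View pics/s23z.png

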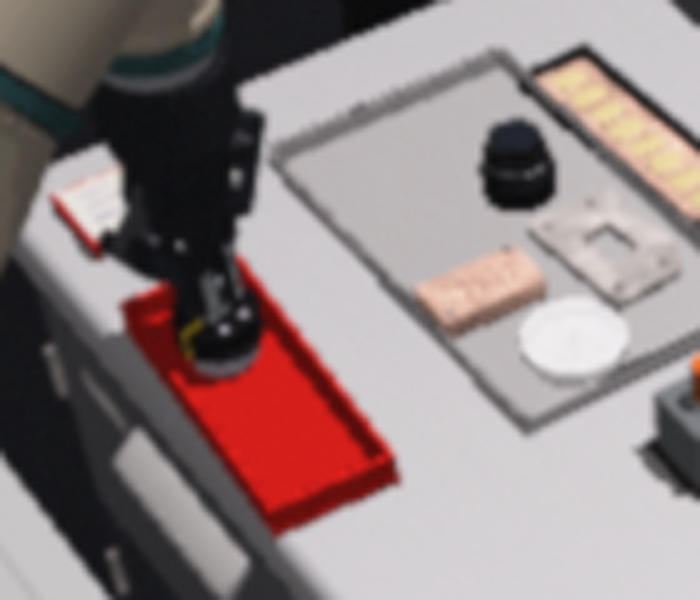

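Roller B is inside the red tray. I'll lower it the last bit, release it and lift.

{"name": "apply_moves", "arguments": {"deltas": [[[0, 0, 0], [0, 0, 2], 0], [[0, 0, 0], [0, 0, 2], 0], [[0, 0, 0], [0, 0, 2], 0.45], [[0, 0, 0], [0, 0, 2], 0.45], [[0, 0, 0], [0, 0, 2], 0.45], [[0, 0, 0], [0, 0, 2], 0.45], [[0, 0, 0], [0, 0, -30], 0.45], [[0, 0, 0], [0, 0, -70], 0.45], [[0, 0, 0], [0, 0, -85], 0.45], [[0, 0, 0], [0, 0, -85], 0.45]]}}

```text
time_s: 42.35
ee_pos: [0.4085, 0.3449, 0.1493]
tool_rot: [[-0.5, 0.866, 0.003], [0.866, 0.5, 0.003], [0.001, 0.004, -1.0]]
wrist_force: [0.1, -0.7, 0.5]
grip_width: 0.451
```

Run:
```python
from h import *
c=ctrl.camera("scene"); save(c,"s24.png")
for r in rollers(c,(160,150,370,275),60): print(r)
go([.4415,-.0045,.14],0)
```

```text
(243.3, 155.3, 7.6, np.int32(152), array([0.6115, 0.351 , 0.026 ]))
(344.2, 161.1, 30.0, np.int32(753), array([0.8381, 0.1502, 0.026 ]))
(182.9, 183.8, 9.2, np.int32(226), array([0.4071, 0.348 , 0.026 ]))
(354.9, 207.3, 17.3, np.int32(280), array([ 0.7379, -0.0154,  0.026 ]))
(333.2, 235.7, 9.7, np.int32(241), array([ 0.6249, -0.06  ,  0.026 ]))
(359.7, 253.8, 9.6, np.int32(224), array([ 0.6401, -0.1479,  0.026 ]))
(262.0, 256.7, 9.9, np.int32(259), array([ 0.4371, -0.0072,  0.026 ]))
t 42.4 head 30.0 q7 -1.12 turn [ 0.1 -0.  30. ] shift [-318.3 -145.1    7.6] p [0.4082 0.3438 0.1478] g 0.447
```

View pics/s24.png

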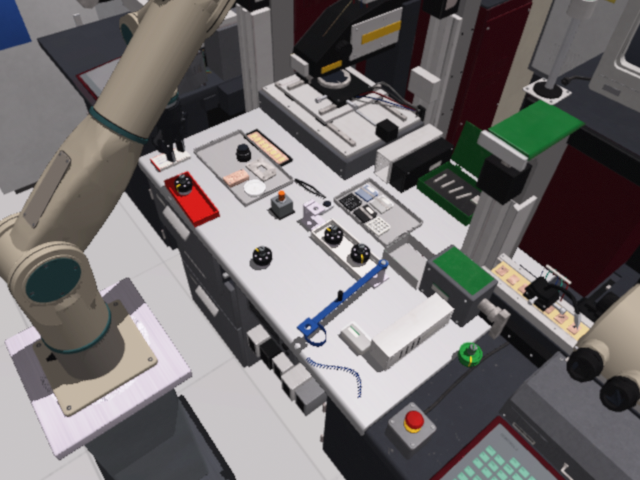

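{"name": "apply_moves", "arguments": {"deltas": [[[0, 0, 5], [-40, -18, 0], 0.5], [[0, 0, 10], [-80, -36, 0], 0.5], [[0, 0, 15], [-120, -55, 0], 0.5], [[0, 0, 20], [-160, -73, 0], 0.5], [[0, 0, 25], [-200, -91, 0], 0.5], [[0, 0, 30], [-240, -109, 0], 0.5], [[0, 0, 30], [-280, -128, 0], 0.5], [[0, 0, 30], [-318, -145, 0], 0.5], [[0, 0, 30], [-318, -145, 8], 0.5], [[0, 0, 30], [-318, -145, 50], 0.5], [[0, 0, 30], [-318, -145, 80], 0.5], [[0, 0, 30], [-318, -145, 90], 0.5], [[0, 0, 30], [-318, -145, 90], 0.5]]}}

```text
time_s: 43.7
ee_pos: [0.4391, -0.0037, 0.055]
tool_rot: [[-0.001, 1.0, -0.005], [1.0, 0.001, 0.0], [0.0, -0.005, -1.0]]
wrist_force: [0.6, -0.3, 0.5]
grip_width: 0.503
```

Run:
```python
from h import *
go([.442,-.0045,.057],0)
c=ctrl.camera("scene"); save(c,"s25z.png",(200,170,340,290),5)
```

```text
t 43.7 head 0.1 q7 -1.25 turn [-0.3 -0.   0.1] shift [-0.8  2.9 -2. ] p [ 0.4391 -0.0037  0.055 ] g 0.503
```

View pics/s25z.png

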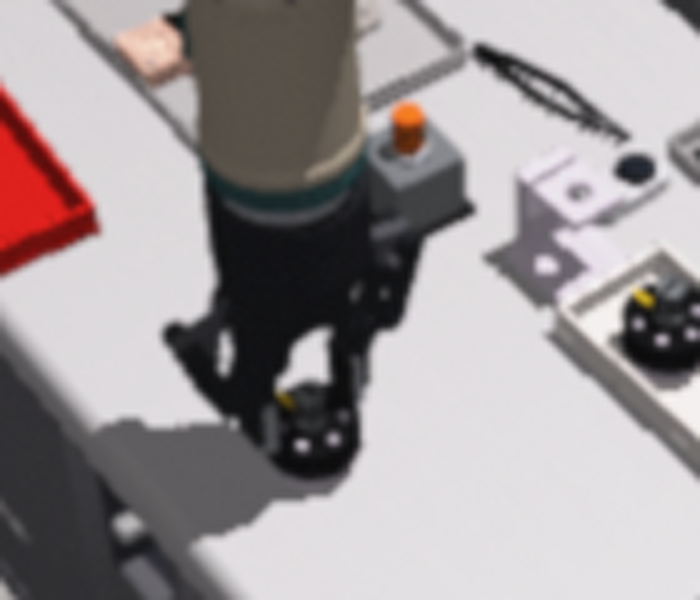

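{"name": "apply_moves", "arguments": {"deltas": [[[0, 0, 0], [0, 2, -3], 0.5], [[0, 0, 0], [0, 2, -3], 0.5], [[0, 0, 0], [0, 2, -3], 0], [[0, 0, 0], [0, 2, -3], 0], [[0, 0, 0], [0, 2, -3], 0], [[0, 0, 0], [0, 2, -3], 0], [[0, 0, 0], [0, 2, -3], 0], [[0, 0, 0], [0, 2, -25], 0], [[0, 0, 0], [0, 2, -55], 0], [[0, 0, 0], [0, 2, -75], 0], [[0, 0, 0], [0, 2, -83], 0], [[0, 0, 0], [0, 2, -83], 0]]}}

```text
time_s: 44.95
ee_pos: [0.4435, -0.0045, 0.1407]
tool_rot: [[0.001, 1.0, 0.002], [1.0, -0.001, -0.0], [-0.0, 0.002, -1.0]]
wrist_force: [1.1, -0.0, -2.2]
grip_width: 0.158
```

Run:
```python
from h import *
go([.4025,.252,.138],20);print(ctrl.observe()["wrist_force"])
c=ctrl.camera("scene"); save(c,"s26z.png",(200,170,340,290),5)
```

```text
t 44.95 head -0.0 q7 -1.02 turn [  0.1   0.  -20. ] shift [256.5 -41.3   2.6] p [ 0.4435 -0.0045  0.1407] g 0.158
[ 1.07185116 -0.02365644 -2.23385389]
```

View pics/s26z.png

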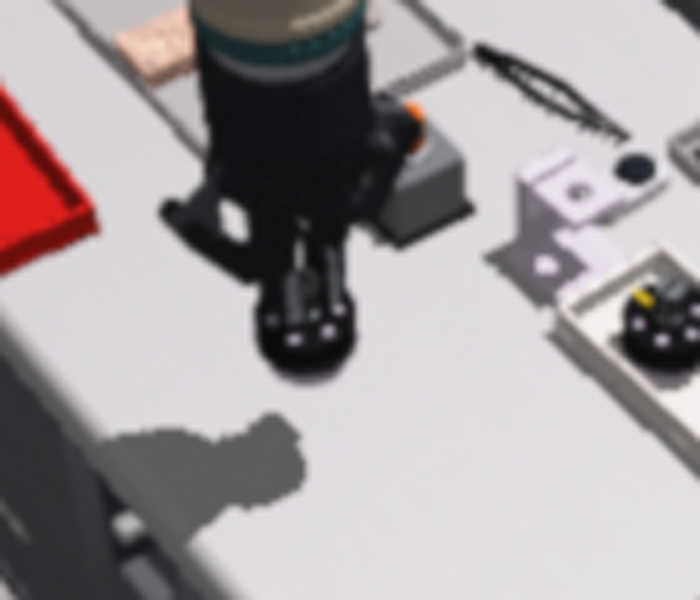

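{"name": "apply_moves", "arguments": {"deltas": [[[0, 0, -4], [40, -6, 0], 0], [[0, 0, -8], [80, -12, 0], 0], [[0, 0, -12], [120, -18, 0], 0], [[0, 0, -16], [160, -25, 0], 0], [[0, 0, -20], [200, -32, 0], 0], [[0, 0, -20], [240, -38, 0], 0], [[0, 0, -20], [257, -41, 0], 0], [[0, 0, -20], [257, -41, 3], 0], [[0, 0, -20], [257, -41, 3], 0], [[0, 0, -20], [257, -41, 35], 0], [[0, 0, -20], [257, -41, 65], 0], [[0, 0, -20], [257, -41, 75], 0], [[0, 0, -20], [257, -41, 75], 0]]}}

```text
time_s: 46.3
ee_pos: [0.4012, 0.2506, 0.0641]
tool_rot: [[-0.341, 0.94, -0.003], [0.94, 0.341, -0.003], [-0.002, -0.004, -1.0]]
wrist_force: [0.9, -0.1, -2.6]
grip_width: 0.162
```

Run:
```python
from h import *
go([.4025,.252,.062],20);print(ctrl.observe()["wrist_force"])
c=ctrl.camera("scene"); save(c,"s27z.png",(150,130,290,250),5)
```

```text
t 46.3 head 20.0 q7 -1.38 turn [-0.2  0.1 -0. ] shift [0.9 1.7 2.1] p [0.4012 0.2506 0.0641] g 0.162
[ 0.87943335 -0.111666   -2.58143377]
```

View pics/s27z.png

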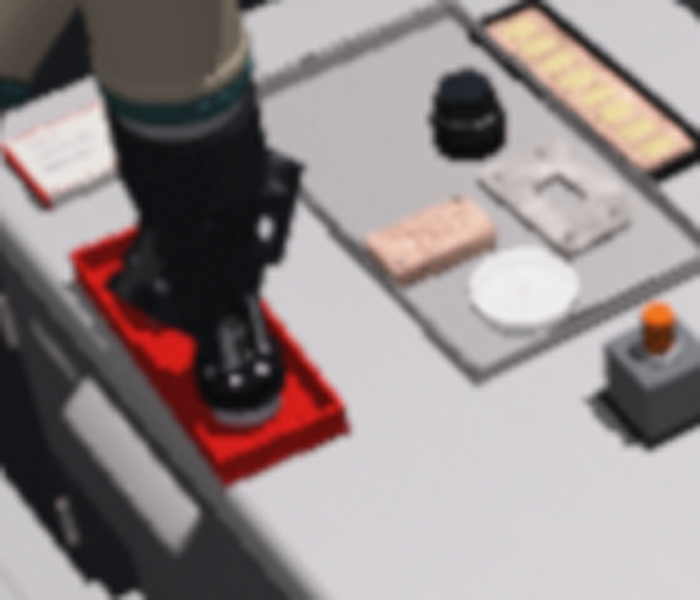

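{"name": "apply_moves", "arguments": {"deltas": [[[0, 0, 0], [0, 0, 3], 0], [[0, 0, 0], [0, 0, 3], 0], [[0, 0, 0], [0, 0, 3], 0.4], [[0, 0, 0], [0, 0, 3], 0.4], [[0, 0, 0], [0, 0, 3], 0.4], [[0, 0, 0], [0, 0, 3], 0.4], [[0, 0, 0], [0, 0, -30], 0.4], [[0, 0, 0], [0, 0, -70], 0.4], [[0, 0, 0], [20, 20, -120], 0.4], [[0, 0, 0], [40, 40, -160], 0.4], [[0, 0, 0], [40, 40, -160], 0.4]]}}

```text
time_s: 47.45
ee_pos: [0.4282, 0.3098, 0.2306]
tool_rot: [[-0.343, 0.939, 0.007], [0.939, 0.343, 0.01], [0.007, 0.01, -1.0]]
wrist_force: [-0.4, 0.1, -0.2]
grip_width: 0.397
```

Run:
```python
from h import *
c=ctrl.camera("scene"); save(c,"s28z.png",(150,130,310,250),5)
for t,z in [("bar_peg",.089),("bar_pivot",.071),("eyelet",.074),("pin_head",.06),("pin_stand",0)]:
    for d in ctrl.tip_of(c,t)[:3]: print(t,round(d["conf"],2),np.round(d["position"],1),np.round(px2w(c,*d["position"],z),4))
c=ctrl.camera("top"); save(c,"t28.png"); save(c,"t28z.png",(200,170,330,310),5)
for t,z in [("bar_peg",.089),("bar_pivot",.071),("eyelet",.074),("pin_head",.06),("pin_stand",0)]:
    for d in ctrl.tip_of(c,t)[:3]: print(t,round(d["conf"],2),np.round(d["position"],1),np.round(px2w(c,*d["position"],z),4))
```

```text
bar_peg 0.94 [339.  293.2] [ 0.49   -0.2416  0.089 ]
bar_pivot 0.62 [384.1 266.1] [ 0.6343 -0.2367  0.071 ]
eyelet 0.97 [313.9 207.5] [0.6179 0.0146 0.074 ]
pin_head 0.51 [281.6 195.4] [0.5845 0.1135 0.06  ]
pin_stand 0.79 [280.9 208.6] [0.5867 0.1229 0.    ]
bar_peg 0.7 [380.3 259.2] [ 0.4977 -0.244   0.089 ]
bar_pivot 0.94 [370.4 202.2] [ 0.6382 -0.2234  0.071 ]
bar_pivot 0.61 [152.9 296.9] [0.4024 0.2789 0.071 ]
eyelet 0.79 [269.5 204.2] [0.6275 0.0175 0.074 ]
pin_head 0.5 [230.8 223.6] [0.5814 0.1092 0.06  ]
pin_stand 0.73 [233.2 228.8] [0.5815 0.1111 0.    ]
pin_stand 0.73 [317.5 209. ] [ 0.6367 -0.0982  0.    ]
```

View pics/s28z.png

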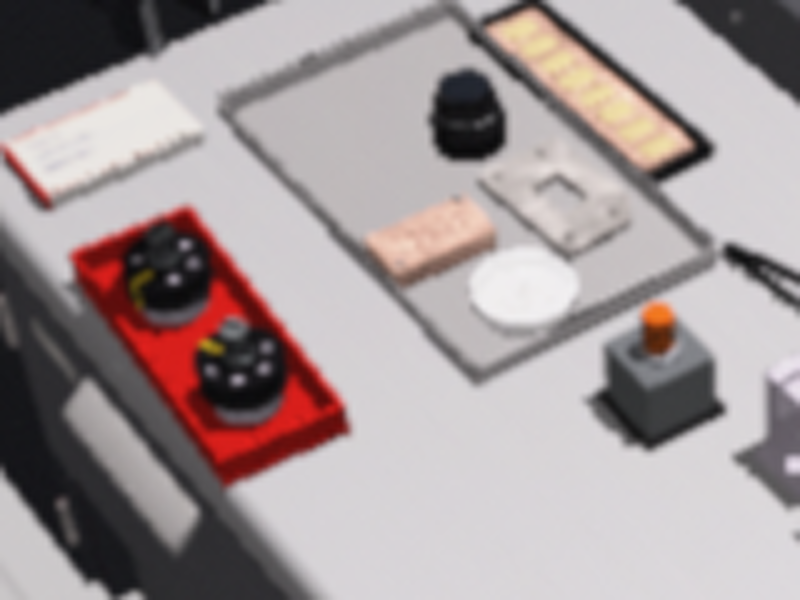

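View pics/t28.png

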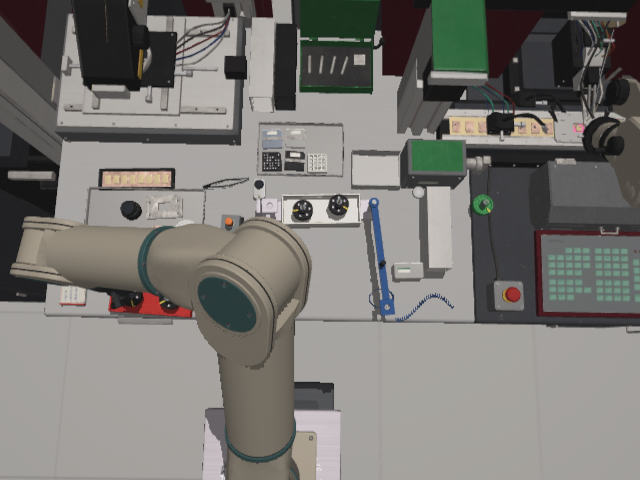

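Run:
```python
from h import *
c=ctrl.camera("top"); save(c,"t29a.png",(350,180,430,330),4); save(c,"t29b.png",(215,170,365,240),5)
for nm,(u,v),z in [("pivot",(374,202),.074),("pegtop",(383,262),.104),("pegbase",(381.2,264.5),.074),("eye",(387.2,307),.074)]: print(nm,np.round(px2w(c,u,v,z),4))
s=ctrl.camera("scene"); save(s,"s29a.png",(280,240,400,350),6); save(s,"s29b.png",(260,170,340,240),8)
```

```text
pivot [ 0.6381 -0.2317  0.074 ]
pegtop [ 0.4889 -0.2482  0.104 ]
pegbase [ 0.4876 -0.248   0.074 ]
eye [ 0.3889 -0.2613  0.074 ]
```

View pics/t29a.png

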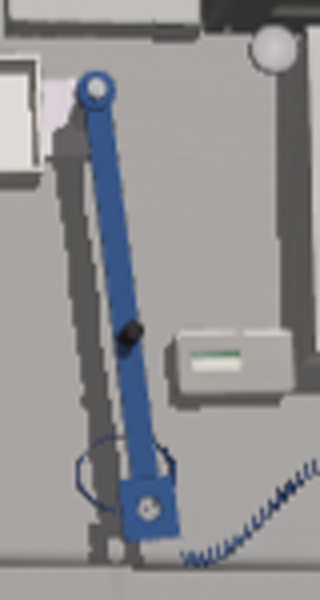

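View pics/t29b.png

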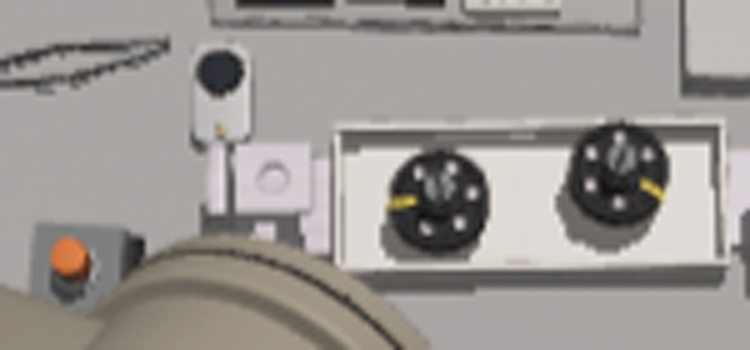

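View pics/s29a.png

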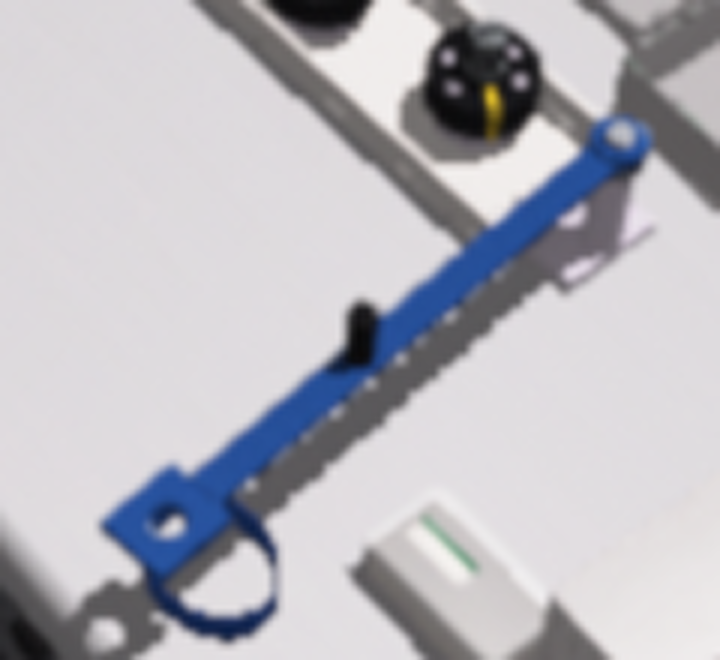

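View pics/s29b.png

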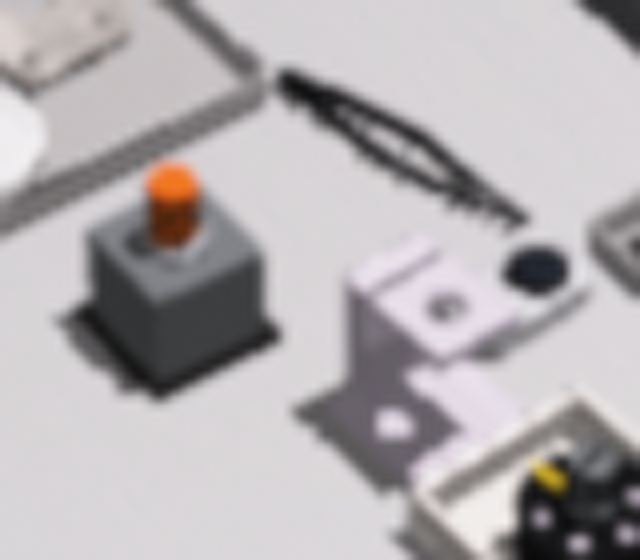

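Run:
```python
from h import *
c=ctrl.camera("top")
print("hole top",np.round(px2w(c,269.6,205.4,.062),4), "pin head top",np.round(px2w(c,215+68/5,170+257/5,.0725),4))
s=ctrl.camera("scene")
print("hole scene",np.round(px2w(s,260+447/8,170+306/8,.062),4),"head top scene",np.round(px2w(s,260+173/8,170+178/8,.0725),4))
print("eye scene",np.round(px2w(s,280+167/6,240+521/6,.074),4),"pivot scene",np.round(px2w(s,280+622/6,240+133/6,.074),4),"pegtop",np.round(px2w(s,280+362/6,240+310/6,.102),4))
for nm,cc,pt in (("top",c,None),):
  pass
# tray wall top corners from top crop (outer)
for p in [(335,125),(722,121),(727,268),(337,270)]: print(np.round(px2w(c,215+p[0]/5,170+p[1]/5,.022),4))
go([.490,-.248,.15],96)
```

```text
hole top [0.6276 0.018  0.062 ] pin head top [0.5839 0.1129 0.0725]
hole scene [0.6277 0.0185 0.062 ] head top scene [0.5844 0.1126 0.0725]
eye scene [ 0.3877 -0.2614  0.074 ] pivot scene [ 0.6397 -0.2289  0.074 ] pegtop [ 0.4886 -0.2468  0.102 ]
[ 0.6651 -0.0091  0.022 ]
[ 0.6713 -0.2016  0.022 ]
[ 0.5963 -0.2042  0.022 ]
[ 0.5914 -0.0121  0.022 ]
t 48.25 head 20.0 q7 -1.08 turn [ -0.   0. -76.] shift [-540.7 -128.7   75.3] p [0.426  0.3041 0.2253] g 0.394
```

{"name": "apply_moves", "arguments": {"deltas": [[[0, 0, -7], [-45, -11, 0], 0.5], [[0, 0, -14], [-90, -22, 0], 0.5], [[0, 0, -21], [-135, -32, 0], 0.5], [[0, 0, -28], [-180, -43, 0], 0.5], [[0, 0, -35], [-225, -54, 0], 0.5], [[0, 0, -42], [-270, -64, 0], 0.5], [[0, 0, -49], [-315, -75, 0], 0.5], [[0, 0, -56], [-360, -86, 0], 0.5], [[0, 0, -63], [-405, -96, 0], 0.5], [[0, 0, -70], [-450, -107, 0], 0.5], [[0, 0, -76], [-495, -118, 20], 0.5], [[0, 0, -76], [-530, -126, 50], 0.5], [[0, 0, -76], [-541, -129, 70], 0.5], [[0, 0, -76], [-541, -129, 75], 0.5], [[0, 0, -76], [-541, -129, 75], 0.5]]}}

```text
time_s: 49.75
ee_pos: [0.4896, -0.2473, 0.1501]
tool_rot: [[-0.994, -0.105, -0.001], [-0.105, 0.994, 0.002], [0.0, 0.002, -1.0]]
wrist_force: [1.1, 0.3, 0.6]
grip_width: 0.497
```

Run:
```python
from h import *
go([.4895,-.2475,.102],96)
s=ctrl.camera("scene"); save(s,"s30.png",(260,180,400,330),5)
```

```text
t 49.75 head 96.0 q7 1.18 turn [ 0.1 -0.   0. ] shift [ 0.1 -0.3 48.1] p [ 0.4896 -0.2473  0.1501] g 0.497
```

View pics/s30.png

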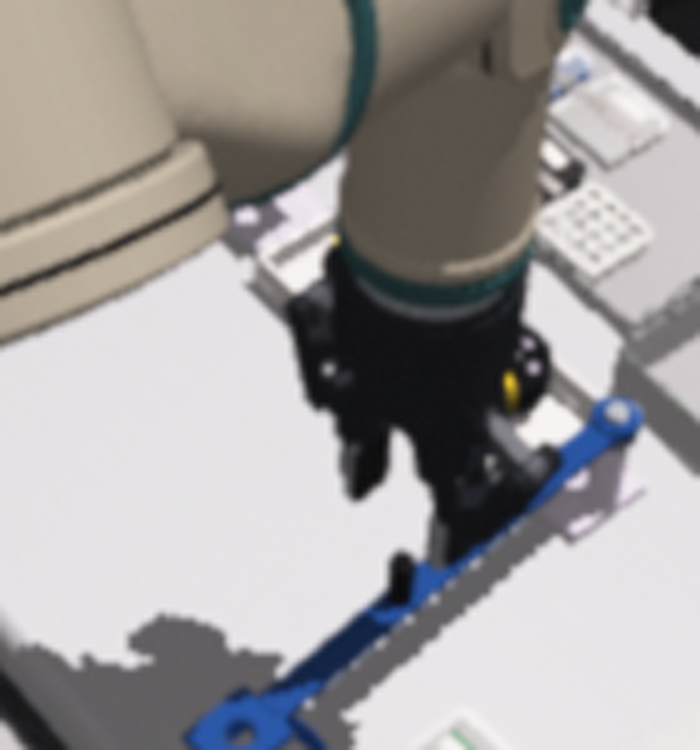

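{"name": "apply_moves", "arguments": {"deltas": [[[0, 0, 0], [0, 0, 25], 0.5], [[0, 0, 0], [0, 0, 45], 0.5], [[0, 0, 0], [0, 0, 47], 0.5], [[0, 0, 0], [0, 0, 47], 0.27], [[0, 0, 0], [0, 0, 47], 0.27], [[0, 0, 0], [0, 0, 47], 0.27]]}}

```text
time_s: 50.4
ee_pos: [0.4907, -0.2482, 0.1047]
tool_rot: [[-0.994, -0.105, 0.002], [-0.105, 0.994, -0.001], [-0.002, -0.001, -1.0]]
wrist_force: [-0.5, 0.6, -0.3]
grip_width: 0.274
```

Run:
```python
from h import *
go([.4895,-.2475,.102],96)
s=ctrl.camera("scene"); save(s,"s31.png",(260,180,400,330),5)
# arc plan in tool axes
st=ctrl.observe(); R=np.array(st["tool_rot"]); p=np.array(st["ee_pos"])
piv=np.array([.639,-.2305]); 
for k in range(1,16):
    a=187-k*8; a=max(a,88)
    q=piv+.150*np.array([np.cos(np.radians(a)),np.sin(np.radians(a))])
    print(a, round(187-a,1), np.round(R.T@(np.array([*q,p[2]])-p)*1000).astype(int).tolist())
```

```text
t 50.4 head 96.0 q7 1.12 turn [-0.1  0.1  0. ] shift [1.1 0.9 2.7] p [ 0.4907 -0.2482  0.1047] g 0.274
179 8 [-1, 21, 0]
171 16 [-5, 41, 0]
163 24 [-12, 61, 0]
155 32 [-21, 80, 0]
147 40 [-33, 97, 0]
139 48 [-47, 112, 0]
131 56 [-64, 125, 0]
123 64 [-81, 136, 0]
115 72 [-101, 144, 0]
107 80 [-121, 150, 0]
99 88 [-142, 152, 0]
91 96 [-163, 152, 0]
88 99 [-170, 151, 0]
88 99 [-170, 151, 0]
88 99 [-170, 151, 0]
```

View pics/s31.png

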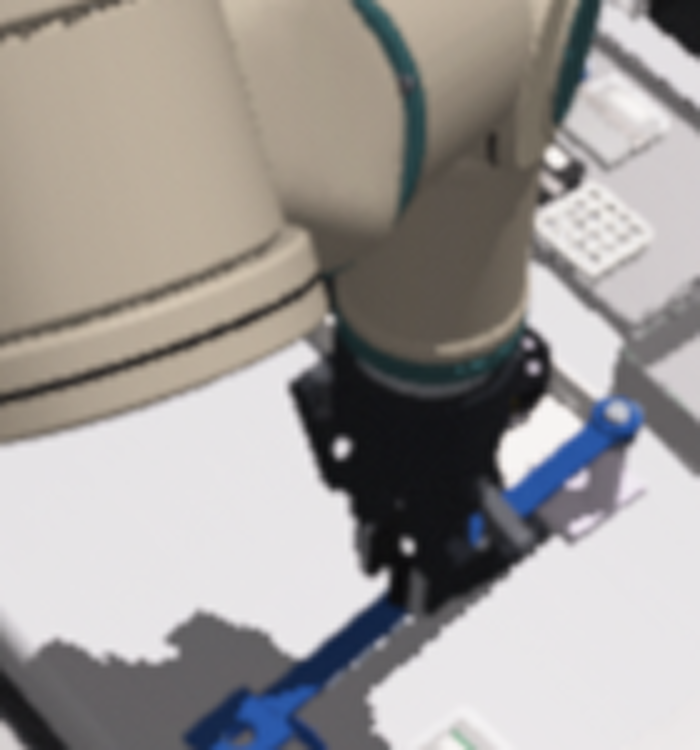

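{"name": "apply_moves", "arguments": {"deltas": [[[0, 0, 4], [0, 10, 2], 0.27], [[0, 0, 8], [-1, 21, 2], 0.27], [[0, 0, 16], [-5, 41, 2], 0.27], [[0, 0, 24], [-12, 61, 2], 0.27], [[0, 0, 32], [-21, 80, 2], 0.27], [[0, 0, 40], [-33, 97, 2], 0.27], [[0, 0, 48], [-47, 112, 2], 0.27], [[0, 0, 56], [-64, 125, 2], 0.27], [[0, 0, 64], [-81, 136, 2], 0.27], [[0, 0, 72], [-101, 144, 2], 0.27], [[0, 0, 80], [-121, 150, 2], 0.27], [[0, 0, 80], [-121, 150, 2], 0.27]]}}

```text
time_s: 51.65
ee_pos: [0.5975, -0.0841, 0.1026]
tool_rot: [[-0.276, 0.961, 0.005], [0.961, 0.276, 0.002], [0.0, 0.005, -1.0]]
wrist_force: [3.0, 1.2, 0.9]
grip_width: 0.271
```

Run:
```python
from h import *
s=ctrl.camera("scene"); save(s,"s32.png",(260,170,420,320),5)
st=ctrl.observe(); R=np.array(st["tool_rot"]); p=np.array(st["ee_pos"]); print(st["wrist_force"])
piv=np.array([.639,-.2305]); 
for a in (103,99,95,91,88):
    q=piv+.150*np.array([np.cos(np.radians(a)),np.sin(np.radians(a))]); go([*q,.103],a-91)
```

```text
[ 0.4106024   0.74390896 -0.02840247]
t 51.7 head 16.2 q7 -0.34 turn [0.1 0.  4.2] shift [-1.7  9.6 -0.9] p [ 0.5956 -0.0854  0.1021] g 0.267
t 51.7 head 16.2 q7 -0.34 turn [0.1 0.  8.2] shift [-2.7 20.  -0.9] p [ 0.5956 -0.0854  0.1021] g 0.267
t 51.7 head 16.2 q7 -0.34 turn [ 0.1 -0.  12.2] shift [-4.3 30.4 -0.9] p [ 0.5956 -0.0854  0.1021] g 0.267
t 51.7 head 16.2 q7 -0.34 turn [ 0.1 -0.  16.2] shift [-6.7 40.6 -0.9] p [ 0.5956 -0.0854  0.1021] g 0.267
t 51.7 head 16.2 q7 -0.34 turn [ 0.1 -0.  19.2] shift [-9.  48.1 -0.8] p [ 0.5956 -0.0854  0.1021] g 0.267
```

View pics/s32.png

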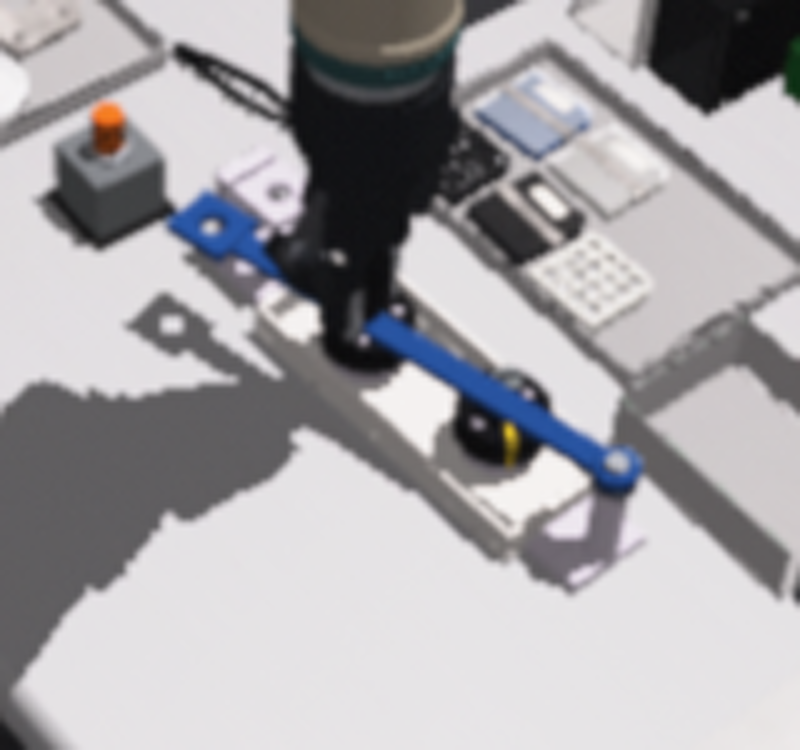

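{"name": "apply_moves", "arguments": {"deltas": [[[0, 0, 4], [-2, 10, 0], 0.27], [[0, 0, 8], [-3, 20, 0], 0.27], [[0, 0, 12], [-4, 30, 0], 0.27], [[0, 0, 15], [-6, 38, 0], 0.27], [[0, 0, 15], [-6, 38, 0], 0.27]]}}

```text
time_s: 52.2
ee_pos: [0.6325, -0.0825, 0.1014]
tool_rot: [[-0.019, 1.0, -0.0], [1.0, 0.019, -0.0], [-0.0, -0.0, -1.0]]
wrist_force: [-0.7, -0.0, 1.4]
grip_width: 0.273
```

Run:
```python
from h import *
s=ctrl.camera("scene"); save(s,"s33.png",(260,170,420,320),5)
print(ctrl.observe()["wrist_force"]); go([.64,-.0807,.102],1)
```

```text
[-0.28154915  0.04756966  0.90068245]
t 52.25 head 1.1 q7 -0.53 turn [-0.1  0.   0.1] shift [ 1.7  8.2 -0.8] p [ 0.6318 -0.0826  0.1013] g 0.27
```

View pics/s33.png

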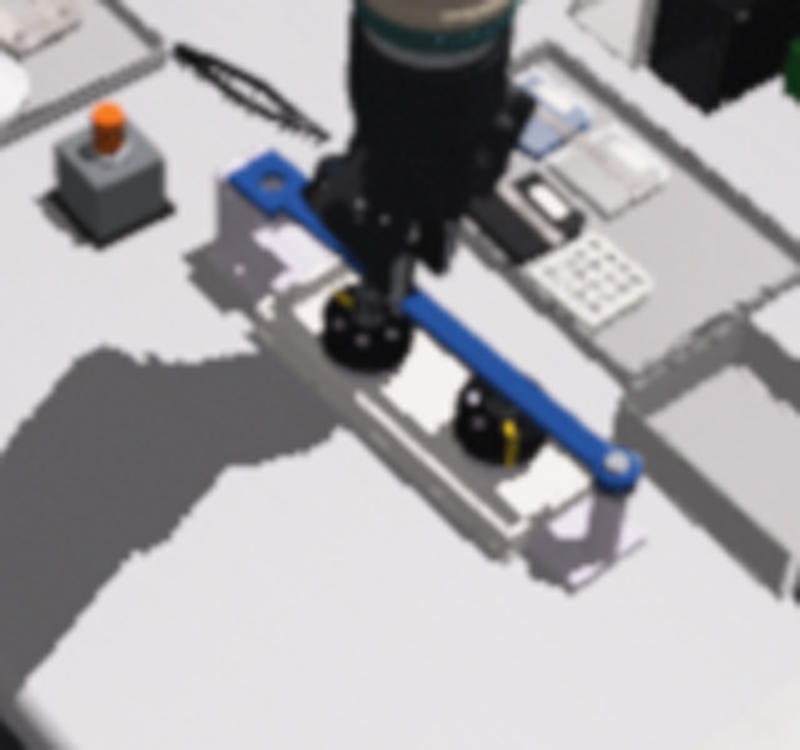

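{"name": "apply_moves", "arguments": {"deltas": [[[0, 0, 0], [0, 4, 0], 0.27], [[0, 0, 0], [0, 6, 0], 0.27], [[0, 0, 0], [0, 7, 0], 0.27], [[0, 0, 0], [0, 7, 0], 0.27]]}}

```text
time_s: 52.65
ee_pos: [0.6382, -0.0823, 0.1011]
tool_rot: [[-0.018, 1.0, -0.003], [1.0, 0.018, -0.001], [-0.001, -0.003, -1.0]]
wrist_force: [-5.0, -0.2, 3.8]
grip_width: 0.272
```

Run:
```python
from h import *
s=ctrl.camera("scene"); save(s,"s34.png",(280,180,360,240),9)
e=np.array([280,180])
print(ctrl.observe()["wrist_force"]); go([.64,-.0807,.102],1)
```

```text
[-5.31461304 -1.12624682  3.9060163 ]
t 52.7 head 1.0 q7 -0.52 turn [-0.2  0.1  0. ] shift [ 1.6  1.9 -0.9] p [ 0.6381 -0.0823  0.1011] g 0.267
```

View pics/s34.png

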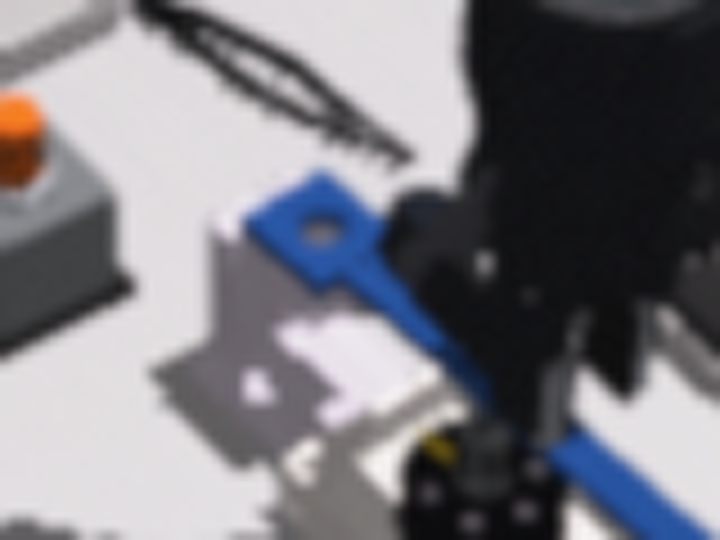

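{"name": "apply_moves", "arguments": {"deltas": [[[0, 0, 0], [0, 3, 0], 0.27], [[0, 0, 0], [0, 3, 0], 0.27], [[0, 0, 0], [0, 3, 0], 0.27], [[0, 0, 0], [0, 0, 0], 0.4], [[0, 0, 0], [0, -5, 0], 0.45], [[0, 0, 0], [0, -5, 0], 0.45], [[0, 0, 0], [0, -5, -40], 0.45], [[0, 0, 0], [0, -5, -85], 0.45], [[0, 0, 0], [0, -5, -90], 0.45]]}}

```text
time_s: 53.6
ee_pos: [0.6385, -0.0806, 0.1972]
tool_rot: [[-0.017, 1.0, 0.011], [1.0, 0.017, 0.001], [0.001, 0.011, -1.0]]
wrist_force: [1.4, 0.4, 0.6]
grip_width: 0.452
```

Run:
```python
from h import *
s=ctrl.camera("scene"); save(s,"s35.png",(260,170,350,240),8); save(s,"s35b.png",(260,170,420,320),5)
print(ctrl.observe()["wrist_force"]); go([.584,.1128,.14],0)
```

```text
[-0.34323349 -0.58490649  0.03035212]
t 53.65 head 1.0 q7 -0.45 turn [ 0.5 -0.   1. ] shift [194.8 -50.6  55.1] p [ 0.6375 -0.0811  0.1955] g 0.451
```

View pics/s35.png

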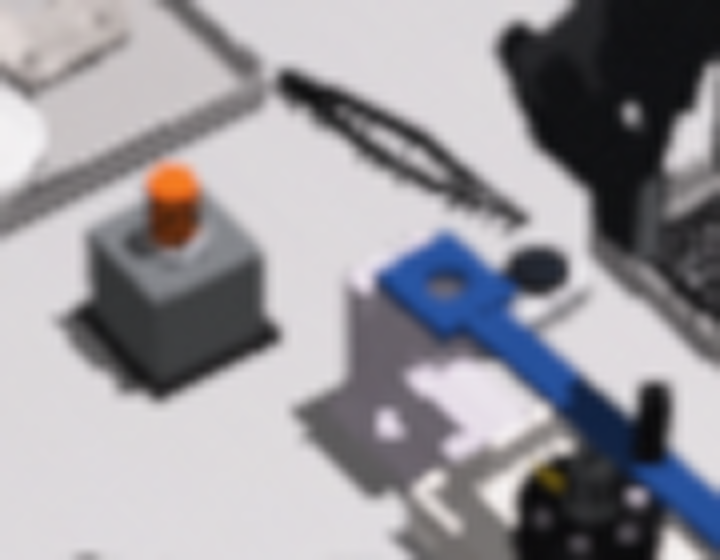

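View pics/s35b.png

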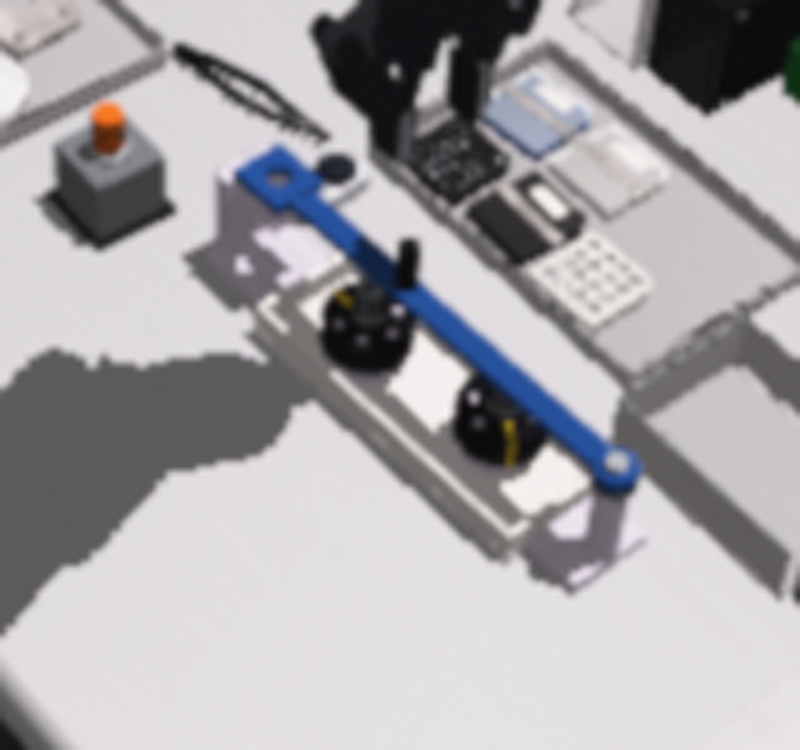

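{"name": "apply_moves", "arguments": {"deltas": [[[0, 0, 0], [40, -10, 0], 0.45], [[0, 0, 0], [80, -20, 0], 0.45], [[0, 0, 0], [120, -31, 0], 0.45], [[0, 0, 0], [160, -41, 10], 0.45], [[0, 0, 1], [194, -50, 40], 0.45], [[0, 0, 1], [194, -50, 55], 0.45], [[0, 0, 1], [194, -50, 55], 0.45], [[0, 0, 1], [194, -50, 55], 0.45]]}}

```text
time_s: 54.45
ee_pos: [0.5816, 0.1098, 0.1356]
tool_rot: [[0.001, 1.0, -0.001], [1.0, -0.001, -0.001], [-0.001, -0.001, -1.0]]
wrist_force: [0.9, -0.8, -0.3]
grip_width: 0.451
```

Run:
```python
from h import *
s=ctrl.camera("scene"); save(s,"s36.png",(250,150,350,240),7)
print("eye",np.round(px2w(s,315.6,205.4,.074),4), w2px(s,[.6277,.0182,.074]))
print(ctrl.observe()["wrist_force"]); go([.584,.1128,.072],0)
```

```text
eye [0.6261 0.018  0.074 ] [316.03630175 205.10899855]
[ 0.08722916 -0.32990826  0.22185625]
t 54.5 head -0.1 q7 -0.87 turn [ 0.   0.  -0.1] shift [ 3.1  1.9 64.3] p [0.5821 0.1098 0.1363] g 0.448
```

View pics/s36.png

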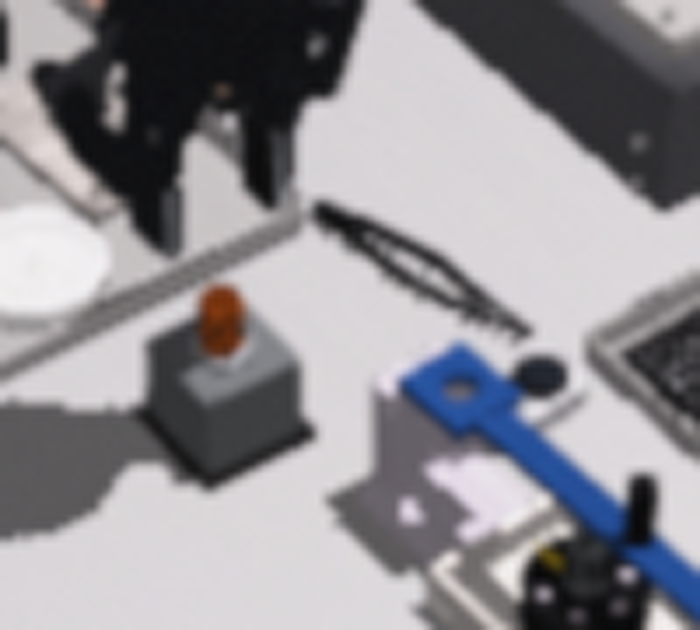

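{"name": "apply_moves", "arguments": {"deltas": [[[0, 0, 0], [3, 2, 30], 0.45], [[0, 0, 0], [3, 2, 55], 0.45], [[0, 0, 0], [3, 2, 64], 0.45], [[0, 0, 0], [3, 2, 64], 0.45], [[0, 0, 0], [3, 2, 64], 0.45]]}}

```text
time_s: 55.0
ee_pos: [0.5842, 0.1141, 0.0734]
tool_rot: [[0.001, 1.0, 0.002], [1.0, -0.001, 0.001], [0.001, 0.002, -1.0]]
wrist_force: [-0.8, 0.4, -0.1]
grip_width: 0.449
```

Run:
```python
from h import *
s=ctrl.camera("scene"); save(s,"s37.png",(240,140,340,230),7)
print(ctrl.observe()["wrist_force"]); go([.584,.1128,.072],0)
```

```text
[-0.42961655  0.36193187 -0.8816956 ]
t 55.05 head -0.0 q7 -0.94 turn [ 0.1 -0.  -0. ] shift [-1.5 -0.4  1.7] p [0.5844 0.1143 0.0737] g 0.449
```

View pics/s37.png

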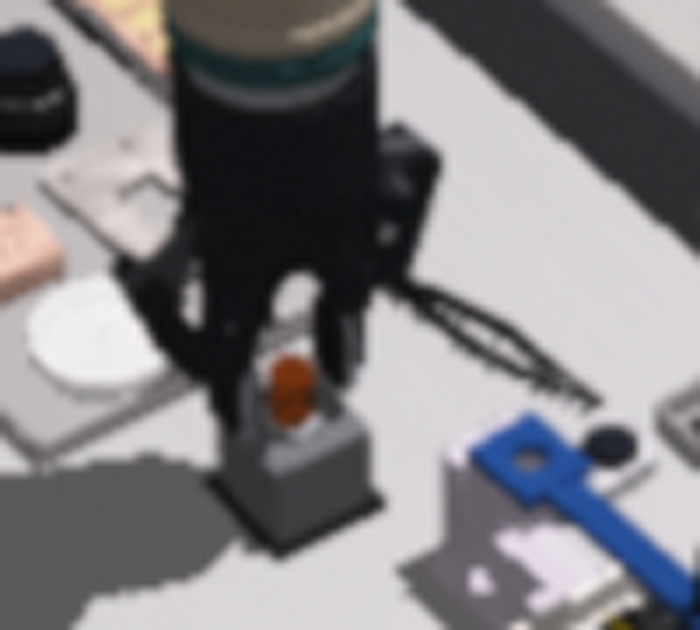

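Now close on the head and lift straight up.

{"name": "apply_moves", "arguments": {"deltas": [[[0, 0, 0], [-1, 0, 1], 0.45], [[0, 0, 0], [-1, 0, 1], 0.45], [[0, 0, 0], [-1, 0, 1], 0], [[0, 0, 0], [-1, 0, 1], 0], [[0, 0, 0], [-1, 0, 1], 0], [[0, 0, 0], [-1, 0, 1], 0], [[0, 0, 0], [-1, 0, 1], 0], [[0, 0, 0], [-1, 0, -15], 0], [[0, 0, 0], [-1, 0, -40], 0], [[0, 0, 0], [-1, 0, -75], 0], [[0, 0, 0], [-1, 0, -85], 0], [[0, 0, 0], [-1, 0, -85], 0], [[0, 0, 0], [-1, 0, -85], 0]]}}

```text
time_s: 56.35
ee_pos: [0.5825, 0.1127, 0.1565]
tool_rot: [[0.0, 1.0, -0.002], [1.0, -0.0, -0.001], [-0.001, -0.002, -1.0]]
wrist_force: [-0.3, 0.4, -0.8]
grip_width: 0.186
```

Run:
```python
from h import *
s=ctrl.camera("scene"); save(s,"s38.png",(240,140,340,230),7)
print(ctrl.observe()["wrist_force"]); go([.6275,.018,.158],0)
for d in ctrl.tip_of(s,"pin_tip")[:2]: print(d)
```

```text
[-0.50237288 -0.49962546 -0.72349083]
t 56.4 head -0.0 q7 -0.85 turn [-0.1  0.1 -0. ] shift [-94.6  45.2  -2.1] p [0.5823 0.1126 0.156 ] g 0.187
{'position': [348.0, 249.0], 'conf': 0.53}
{'position': [280.6, 191.9], 'conf': 0.48}
```

View pics/s38.png

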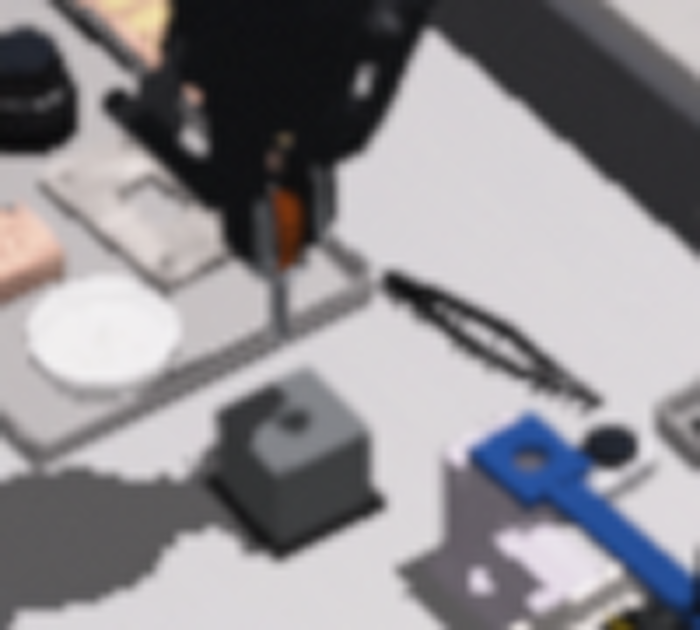

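Run:
```python
from h import *
s=ctrl.camera("scene"); save(s,"s39.png",(265,165,295,195),20)
print(np.round(px2w(s,280.3,187.3,.088),4), w2px(s,[.5823,.1126,.088]))
```

```text
[0.5836 0.1167 0.088 ] [280.8002507  188.36419698]
```

View pics/s39.png

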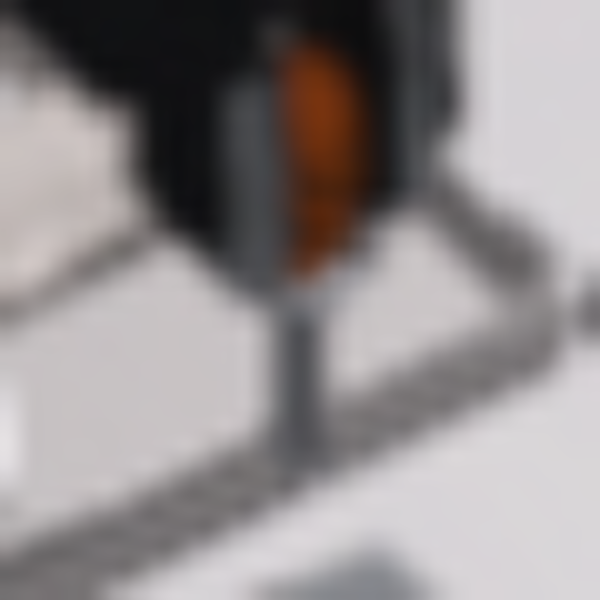

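Run:
```python
from h import *
s=ctrl.camera("scene")
a=px2w(s,279.5,188.4,.088); b=px2w(s,315.2,205.0,.074); print(a,b,(b-a)[:2])
print("tcp target", np.array([.5823,.1126])+(b-a)[:2])
save(s,"s40.png",(300,190,330,220),20)
```

```text
[0.57945712 0.11454602 0.088     ] [0.62619108 0.01982562 0.074     ] [ 0.04673396 -0.0947204 ]
tcp target [0.62903396 0.0178796 ]
```

View pics/s40.png

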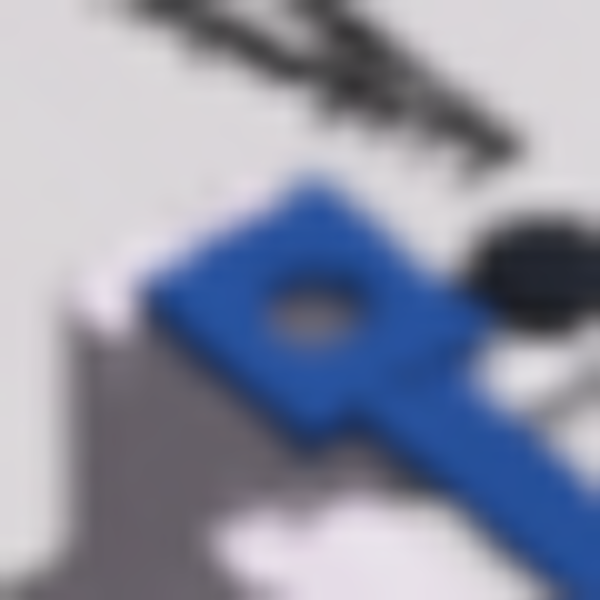

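{"name": "apply_moves", "arguments": {"deltas": [[[0, 0, 0], [-20, 10, -2], 0], [[0, 0, 0], [-45, 22, -2], 0], [[0, 0, 0], [-70, 34, -2], 0], [[0, 0, 0], [-95, 46, -2], 0], [[0, 0, 0], [-95, 46, 0], 0], [[0, 0, 0], [-95, 46, 0], 0], [[0, 0, 0], [-95, 46, 0], 0]]}}

```text
time_s: 57.25
ee_pos: [0.6285, 0.0198, 0.1569]
tool_rot: [[-0.002, 1.0, -0.001], [1.0, 0.002, 0.001], [0.001, -0.001, -1.0]]
wrist_force: [0.4, -1.0, -0.0]
grip_width: 0.182
```

Run:
```python
from h import *
s=ctrl.camera("scene"); save(s,"s41.png",(295,175,335,220),14)
print(ctrl.observe()["wrist_force"]); go([.6285,.018,.156],0)
t=ctrl.camera("top"); save(t,"t41.png",(230,170,330,240),7)
```

```text
[-0.23516695  0.44685799 -0.71050034]
t 57.3 head 0.1 q7 -0.66 turn [-0.  -0.1  0.1] shift [-2.  -0.1  1.2] p [0.6286 0.02   0.1572] g 0.184
```

View pics/s41.png

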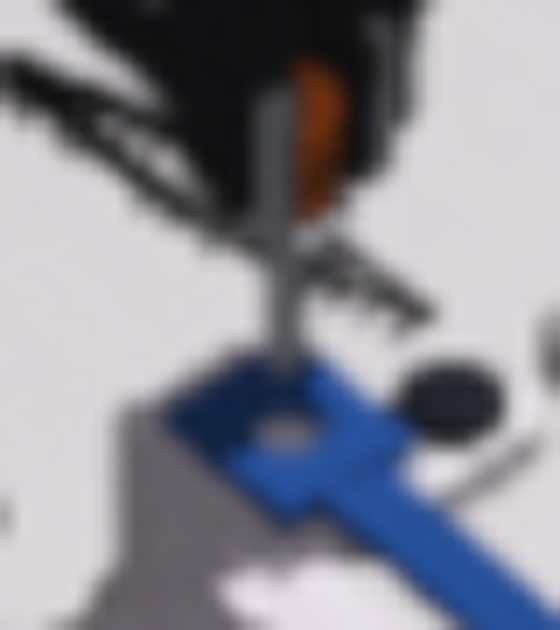

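View pics/t41.png

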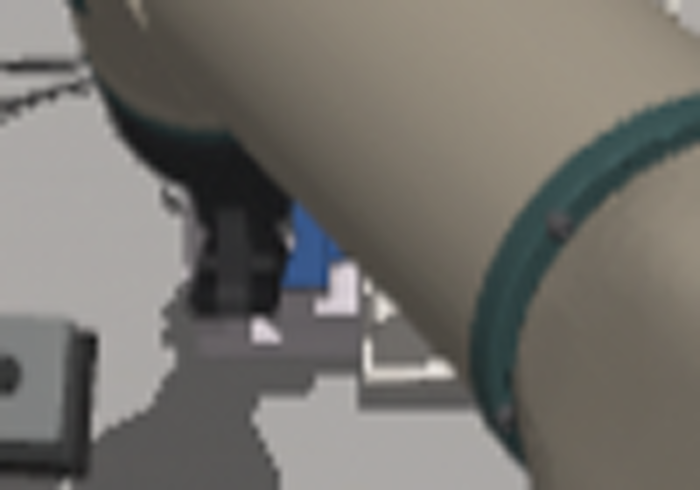

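Run:
```python
from h import *
s=ctrl.camera("scene")
b=px2w(s,315.3,204.8,.074); 
for z in(.086,.089,.092):
    a=px2w(s,315.0,201.1,z); print(z,b,a,w2px(s,[b[0],b[1],z]),"move",(b-a)[:2]*1000)
```

```text
0.086 [0.62685166 0.02024931 0.074     ] [0.62704493 0.02215998 0.086     ] [315.39168427 201.54826607] move [-0.19326717 -1.91066803]
0.089 [0.62685166 0.02024931 0.074     ] [0.62515249 0.01981692 0.089     ] [315.4147974  200.72852051] move [1.69917256 0.43239557]
0.092 [0.62685166 0.02024931 0.074     ] [0.62326005 0.01747385 0.092     ] [315.43798814 199.90602268] move [3.5916123  2.77545917]
```

{"name": "apply_moves", "arguments": {"deltas": [[[0, 0, 0], [-1, 0.5, 5], 0], [[0, 0, 0], [-1, 0.5, 12], 0], [[0, 0, 0], [-1, 0.5, 12], 0], [[0, 0, 0], [-1, 0.5, 12], 0]]}}

```text
time_s: 57.8
ee_pos: [0.6296, 0.0173, 0.1449]
tool_rot: [[-0.0, 1.0, -0.001], [1.0, 0.0, -0.0], [-0.0, -0.001, -1.0]]
wrist_force: [0.5, -0.5, -0.9]
grip_width: 0.179
```

Run:
```python
from h import *
s=ctrl.camera("scene"); save(s,"s42.png",(295,175,335,220),14)
print(ctrl.observe()["wrist_force"]); go([.6285,.018,.156],0)
```

```text
[-0.06493305  0.18400989 -0.68237865]
t 57.85 head 0.0 q7 -0.67 turn [-0. -0.  0.] shift [  0.7  -1.3 -10.8] p [0.6298 0.0173 0.1452] g 0.187
```

View pics/s42.png

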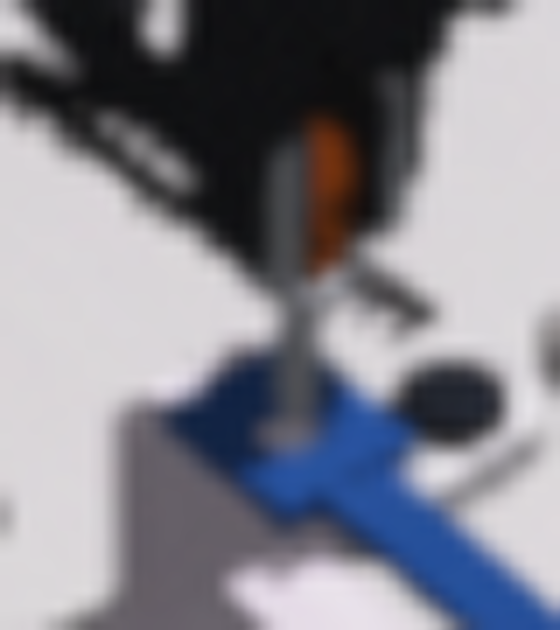

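{"name": "apply_moves", "arguments": {"deltas": [[[0, 0, 0], [0.5, -0.5, 4], 0], [[0, 0, 0], [0.5, -0.5, 8], 0], [[0, 0, 0], [0.5, -0.5, 12], 0], [[0, 0, 0], [0.5, -0.5, 12], 0]]}}

```text
time_s: 58.25
ee_pos: [0.6288, 0.0176, 0.1325]
tool_rot: [[-0.0, 1.0, -0.001], [1.0, 0.0, -0.0], [-0.0, -0.001, -1.0]]
wrist_force: [-0.9, -1.1, -0.7]
grip_width: 0.186
```

Run:
```python
from h import *
s=ctrl.camera("scene"); save(s,"s43.png",(295,175,335,220),14)
print(ctrl.observe()["wrist_force"]); go([.6285,.018,.156],0)
```

```text
[-0.56765005  0.08884669 -1.83085621]
t 58.3 head -0.0 q7 -0.68 turn [-0.  0. -0.] shift [  0.3  -0.6 -23.1] p [0.6291 0.0177 0.1329] g 0.182
```

View pics/s43.png

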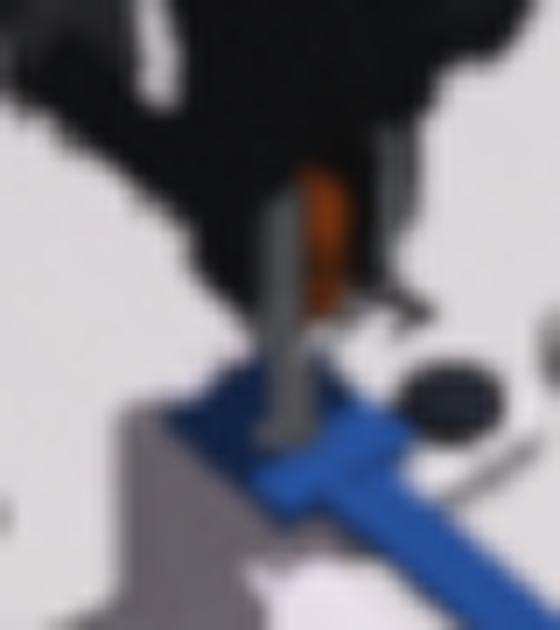

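{"name": "apply_moves", "arguments": {"deltas": [[[0, 0, 0], [0, 0, 5], 0], [[0, 0, 0], [0, 0, 10], 0], [[0, 0, 0], [0, 0, 14], 0], [[0, 0, 0], [0, 0, 14], 0]]}}

```text
time_s: 58.7
ee_pos: [0.6288, 0.0176, 0.1185]
tool_rot: [[-0.0, 1.0, -0.001], [1.0, 0.0, -0.0], [-0.0, -0.001, -1.0]]
wrist_force: [-0.4, -0.3, -0.6]
grip_width: 0.183
```

{"name": "apply_moves", "arguments": {"deltas": [[[0, 0, 0], [0, 0, 5], 0], [[0, 0, 0], [0, 0, 9], 0], [[0, 0, 0], [0, 0, 11], 0], [[0, 0, 0], [0, 0, 11], 0]]}}

```text
time_s: 59.1
ee_pos: [0.6291, 0.0177, 0.1079]
tool_rot: [[0.0, 1.0, -0.001], [1.0, -0.0, -0.0], [-0.0, -0.001, -1.0]]
wrist_force: [0.7, -0.7, -1.3]
grip_width: 0.185
```

Run:
```python
from h import *
s=ctrl.camera("scene"); save(s,"s44.png",(295,175,335,220),14)
print(ctrl.observe()["wrist_force"]); go([.6285,.018,.104],0)
```

```text
[-0.75987938  0.23690417 -0.3999226 ]
t 59.15 head 0.0 q7 -0.7 turn [-0. -0.  0.] shift [ 0.2 -0.8  4.2] p [0.6293 0.0178 0.1082] g 0.181
```

View pics/s44.png

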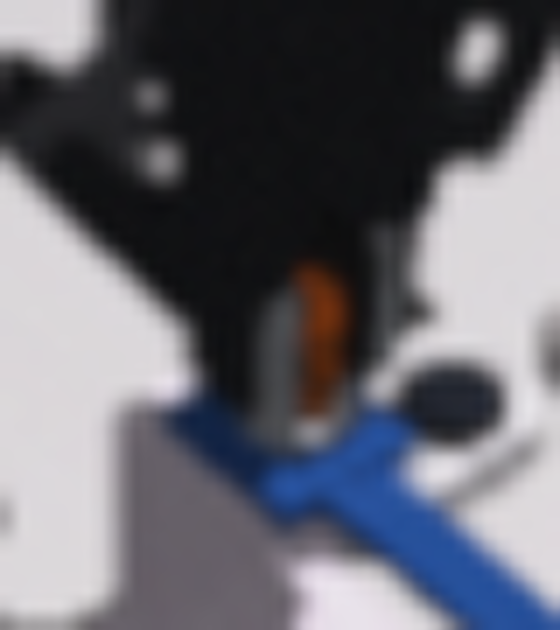

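Both holes passed with no side force. I'll lower it in small steps until the collar seats.

{"name": "apply_moves", "arguments": {"deltas": [[[0, 0, 0], [0, 0, 2], 0], [[0, 0, 0], [0, 0, 4], 0], [[0, 0, 0], [0, 0, 4], 0]]}}

```text
time_s: 59.45
ee_pos: [0.6293, 0.0178, 0.1042]
tool_rot: [[0.0, 1.0, -0.0], [1.0, -0.0, 0.0], [0.0, -0.0, -1.0]]
wrist_force: [-0.2, 0.7, -0.4]
grip_width: 0.185
```

{"name": "apply_moves", "arguments": {"deltas": [[[0, 0, 0], [0, 0, 2], 0], [[0, 0, 0], [0, 0, 2], 0], [[0, 0, 0], [0, 0, 2], 0]]}}

```text
time_s: 59.75
ee_pos: [0.6296, 0.0178, 0.1038]
tool_rot: [[0.0, 1.0, 0.001], [1.0, -0.0, -0.001], [-0.001, 0.001, -1.0]]
wrist_force: [-2.8, -0.6, 9.5]
grip_width: 0.184
```

{"name": "apply_moves", "arguments": {"deltas": [[[0, 0, 0], [0, 0, -1], 0], [[0, 0, 0], [0, 0, -1], 0.4], [[0, 0, 0], [0, 0, -1], 0.4], [[0, 0, 0], [0, 0, -1], 0.4], [[0, 0, 0], [0, 0, -1], 0.4], [[0, 0, 0], [0, 0, -30], 0.4], [[0, 0, 0], [0, 0, -75], 0.4], [[0, 0, 0], [0, 0, -120], 0.4], [[0, 0, 0], [40, -40, -140], 0.4], [[0, 0, 0], [80, -80, -140], 0.4], [[0, 0, 0], [120, -120, -140], 0.4], [[0, 0, 0], [160, -150, -140], 0.4], [[0, 0, 0], [200, -170, -140], 0.4], [[0, 0, 0], [240, -180, -140], 0.4], [[0, 0, 0], [240, -180, -140], 0.4]]}}

```text
time_s: 61.25
ee_pos: [0.4459, 0.2649, 0.2437]
tool_rot: [[-0.01, 1.0, 0.001], [1.0, 0.01, 0.006], [0.006, 0.001, -1.0]]
wrist_force: [0.0, 0.7, 0.4]
grip_width: 0.396
```

Run:
```python
from h import *
s=ctrl.camera("scene"); save(s,"s45.png",(270,170,400,280),6); save(s,"s45b.png")
t=ctrl.camera("top"); save(t,"t45.png",(230,165,390,240),5)
go([.5,.3,.25],0)
for r in rollers(s,(160,150,370,275),60): print(r)
```

```text
t 61.35 head 0.3 q7 -1.12 turn [ 0.  -0.1  0.3] shift [39.8 51.9 -7.3] p [0.4483 0.26   0.2427] g 0.401
(243.4, 155.3, 7.6, np.int32(151), array([0.6117, 0.3511, 0.026 ]))
(344.2, 161.1, 30.0, np.int32(753), array([0.8381, 0.1502, 0.026 ]))
(183.3, 183.8, 8.9, np.int32(211), array([0.4079, 0.3473, 0.026 ]))
(354.9, 207.3, 17.3, np.int32(287), array([ 0.7379, -0.0154,  0.026 ]))
(197.6, 203.5, 9.4, np.int32(227), array([0.4013, 0.254 , 0.026 ]))
(334.3, 233.0, 13.9, np.int32(278), array([ 0.633 , -0.0544,  0.026 ]))
(358.6, 254.8, 9.6, np.int32(213), array([ 0.6358, -0.1484,  0.026 ]))
```

View pics/s45.png

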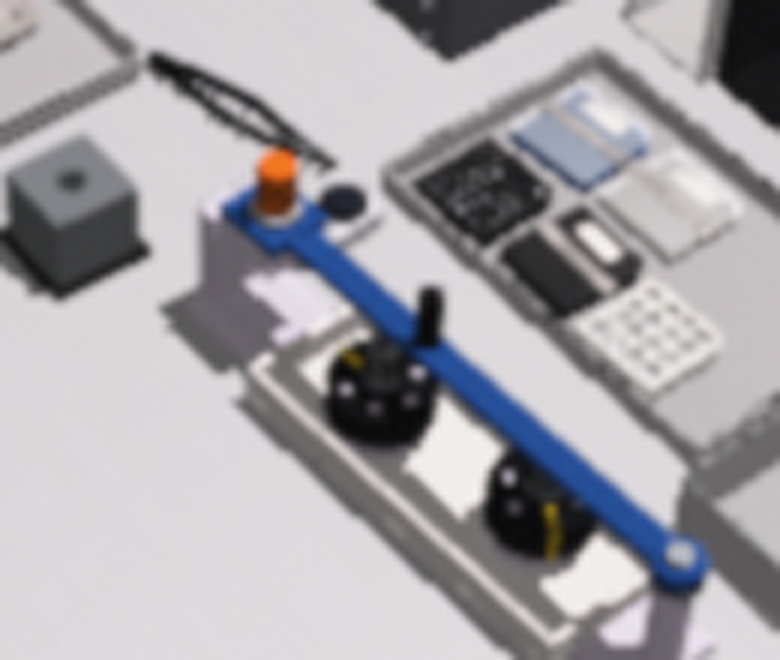

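View pics/t45.png

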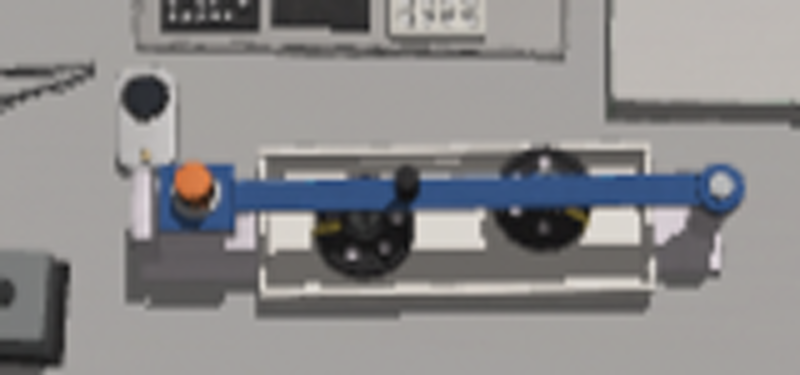

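View pics/s45b.png

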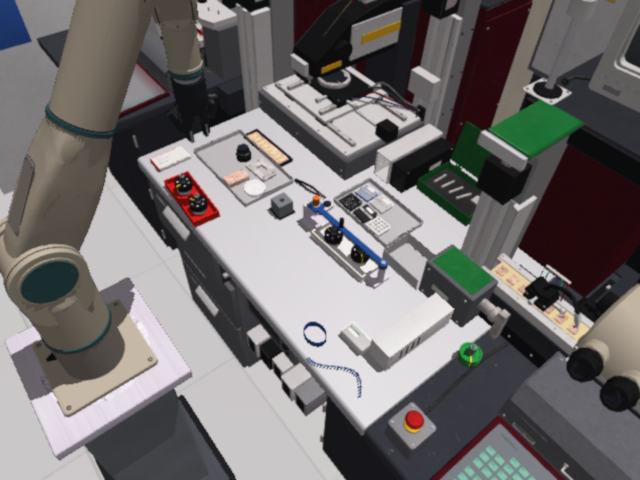

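Run:
```python
from h import *
print(ctrl.close_job())
```

```text
the job is handed in; nothing more can be done
None
```

The job is handed in. All four guide rollers I found are sorted, the keeper bar is closed and the pin is seated. The controller gave no verdict, so this rests on my own checks.

- **Rollers:** I saw four units; the fifth was not on the worktop. Each wheel was turned about 80–90°.
    - Two wheels ran free, with the knob line staying put while the mark turned about 80–90°. They stand in the kit tray.
    - Two wheels bound, with the knob turning along with the wheel. They stand in the red tray.
- **A wrong first result, corrected:** the first test made three units look binding, because I had lifted them slightly while turning. I repeated it on those three while pressing down. One then showed as free, and the other two still bound.
- **Bar and pin:** the bar was pushed against its stop, with 5 N measured against it. The pin slid through the eye and eyelet without side force, and its collar met the bar at about 9.5 N.
- **Last pictures:** all four units look upright in their trays, the collar sits on the bar, the loupe looks undisturbed and the arm is clear.
- **Less certain:**
    - The first unit in the kit tray shifted about 5–8 mm toward the +x wall after I set it down, probably the announced knock. It still looked upright and inside the tray.
    - For the binding wheels, the pictures were too coarse to measure the small offset of about 0.15 rad. I took it from the wheel having been driven against its stop.
    - I did not measure the clear-lidded box again at the end.

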